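Load a filter-cassette magazine for an air sampler

ROBOT

A 7-joint arm with a two-finger parallel gripper is mounted at the origin on a cart in front of the work surface, level with it; the furniture and walls round the work are solid. World frame = base frame: x ahead of the robot, y to its left, z up, the work surface at z = 0. Lengths are in m, angles in rad, forces in N, time in s.
With the tool pointing down it reaches from about 0.425 to 0.925 m from the base axis. Payload 6.8 kg.
Tool frame: the origin (TCP) lies at the very end of the fingers, on their centre line; the grasp point (between the pads) lies 19 mm behind it; z points along the fingers, y is the line along which they close (so a half turn about z gives the same grasp; the last joint's range is limited). The gripper opens to 85 mm and grips with 20 to 120 N. Pads are 22 mm wide; open, the fingers measure 114 mm over their backs; the gripper's body (76 mm by 85 mm) begins 54 mm behind the grasp point. The pads swing forward as they close: fully open they stand 13 mm farther back than shut.
Start: joints at [1.167, 0.477, 0.022, 1.555, -0.011, 1.109, -0.083], TCP at [0.197, -0.646, 0.231] pointing down, gripper open.
Joint ranges: [-2.96, 2.96], [-0.34, 2.1], [-1.41, 1.46], [0.24, 2.44], [-1.37, 4.51], [0.17, 1.92], [-2.96, 2.96]. Speed limits (rad/s): [2.39, 2.39, 3.14, 3.14, 3.14, 3.14, 3.14].

INTERFACE

Orientations are given as a unit quaternion [w, x, y, z].
In Python, from station import bot gives the robot as it stands.
- The arm moves only by the shell command python3 nudge.py 'ROWS' [FORCE]. ROWS is a JSON list that holds a single list of rows (three levels of brackets), with 1 to 20 rows, each of 5 numbers: dx, dy, dz in m, then a turn about the tool's z in rad, then the opening from 0.0 (shut) to 1.0 (fully open); each row shifts and turns the commanded pose from where the row before left it, along the tool's axes as they then stand; what a row does not reach is not made up. A row lasts 1/10 s, in which the tool goes at most 0.05 m and 0.15 rad, less where a joint would pass 70% of its speed; a pose out of reach is approached as far as the arm can. The fingers move at their own pace and stop on an object; FORCE is the grip in N (left out, the last holds). Time passes only in rows, so rows that do not move let the fingers close. It prints the time, the measured TCP pose, the force, the opening and the grip force at its end. Input that does not fit is refused with a message, and nothing moves.
- bot.get_obs(): the state, without advancing time (a new reading comes with each control period).
- bot.read_camera(name): name is "side" or "top"; returns the picture (420x560x3 uint8, blue, green, red); there is no depth.
- bot.camera_info(name): a dict with "vertical_fov" (degrees; the focal length in pixels is half the picture's height over the tangent of half this angle, whatever the lens; pixels are square), "cx", "cy" (the principal point, pixels), "k1" (the pictures are not rectified: a ray, as slopes to the right and down, at radius r is drawn at 1 + k1 r^2 times it, then the intrinsics apply), "view" (4x4, takes a point from world to camera coordinates). Camera axes: x right, y up, looking along -z (the intrinsics and any distortion apply to the point x, -y, -z); pixel columns grow to the right and rows downward; lengths in m; the calibration is good to about 2 mm. A picture is of the moment at which its call begins. camera_info takes no time and is no camera call.
- bot.hand_in(): hands the job in; it is judged then, once.
The state is a dict: "t": time; "q": joint angles; "joint_vel": joint speeds; "joint_torque": joint torques, N m; "eef_pos": TCP position; "tool_rot": TCP orientation; "contact_force": force on the tool from outside, world axes, zero at the start; "torque": the same for the moment, N m; "gripper_width": opening from 0.0 (shut) to 1.0 (fully open); "grasp_force": force on a finger pad.
Only numpy, scipy, OpenCV 4.12 (cv2) and the standard library are available. Lean on these libraries where they do the work, as an engineer would, in place of code of your own. Each camera call takes 0.05 s, during which the arm holds its last target. There are 200 camera calls.

TASK

Load every blue filter cassette into the spring-lift magazine, pressing each one down until both catches have snapped in over it. Then lock it for transport: slide the lock blade with the red grip out of its white holder and down into the slot behind the red catch until its shoulders are home, and press the cover down level onto the post tops between the corner towers. Leave the wash bottle, the amber bottle and the beaker standing.

Things in the scene. Friction and masses are not known exactly. Their poses are not given: they have to be found in the camera images.
- magazine: aluminium filter magazine, fixed; base 124 x 124 x 10 mm. Origin: centre of its underside, z up. A round well with four steel guide posts on the diagonals, spring catches at its -x (red) and +x (grey) sides; the +y and -y sides are open down to the base for |x| < 18 mm, so bring cassettes down with the gripper's fingers along the magazine's y. Holds five cassettes on a spring lift
- magazine_mouth (a point): centre of the well's mouth, level with the guide posts' tops, 140 mm above the bench; axes as the magazine's. The well is 59 mm across. A cassette set in here from above comes to rest on the sloping backs of the catches with its top face about 3 mm above this point. Four corner towers rise 14 mm higher, round the corners of the cover's seat
- catch_level (a point): on the well's axis, level with the undersides of the shut catches, 114 mm above the bench. Push a cassette down at its middle until its top face is 5 mm or more (7 is safe) below this point: both catches then swing in over it, and when let go the lift raises the pile until its top face stops at this level. The push takes 4 to 18 N, more for each cassette below
- lock_slot (a point): middle of the mouth of the lock slot, 140 mm above the bench, 42 mm from the magazine's axis towards its -x: a vertical gap between the back of the red catch and the outer wall, 8 mm wide along the magazine's x, 33 mm long along its y, open below; passable only while the red catch is shut; axes as the magazine's
- lift (a joint): spring lift platform, a grey disc in the well: 0 = fully up, 1 mm under the catch level; grows downward in m: about 0.017 with one cassette under the catches, 0.018 more for each further one; bottoms at 0.098. Spring 3.3 N at the top, plus 55 N/m
- red_catch (a joint): red spring catch, angle in rad: 0 = shut (swung in over the well), about 0.3 while a cassette passes it
- grey_catch (a joint): grey spring catch facing the red one, angle in rad: 0 = shut (swung in over the well), about 0.3 while a cassette passes it
- cassette_1: round filter cassette, a blue plastic disc with a thin white band and a white filter face, 56 mm across, 18 mm thick, bottom edge chamfered 2 mm, 60 g; origin at the centre of its underside, z up; all the same, in any yaw. Reads None when absent from this start
- cassette_2: round filter cassette, a blue plastic disc with a thin white band and a white filter face, 56 mm across, 18 mm thick, bottom edge chamfered 2 mm, 60 g; origin at the centre of its underside, z up; all the same, in any yaw. Reads None when absent from this start
- cassette_3: round filter cassette, a blue plastic disc with a thin white band and a white filter face, 56 mm across, 18 mm thick, bottom edge chamfered 2 mm, 60 g; origin at the centre of its underside, z up; all the same, in any yaw. Reads None when absent from this start
- cassette_4: round filter cassette, a blue plastic disc with a thin white band and a white filter face, 56 mm across, 18 mm thick, bottom edge chamfered 2 mm, 60 g; origin at the centre of its underside, z up; all the same, in any yaw. Reads None when absent from this start
- cassette_5: round filter cassette, a blue plastic disc with a thin white band and a white filter face, 56 mm across, 18 mm thick, bottom edge chamfered 2 mm, 60 g; origin at the centre of its underside, z up; all the same, in any yaw. Reads None when absent from this start
- lock_blade: lock blade, 90 g, upright in its holder at the start. Flat steel blade 30 mm wide (y), 4 mm thick (x), reaching 40 mm below its origin (last 8 mm narrowed to 26 x 2.5), shoulders 44 mm wide (y) from 0 to 10 mm above the origin, red grip 14 (x) x 30 (y) mm from 10 to 34 mm above it. Either way round fits the lock slot (blade's x along the magazine's x); shoulders stop on its edges
- blade_holder: white plastic block 46 x 70 x 46 mm with a vertical slot (8 mm along its x, 33.5 mm along its y) in which the lock blade stands, fixed; origin at the centre of its underside
- wash_bottle: clear plastic wash bottle with a spout, 224 mm tall, bystander; origin at the centre of its underside
- amber_bottle: small amber bottle with a white cap, 43 mm across, 94 mm tall, bystander; origin at the centre of its underside
- beaker: clear beaker, 58 mm across, 70 mm tall, bystander; origin at the centre of its underside
- cover: cover, 150 g, flat on the black rubber mat: grey metal plate 68 (x) x 80 (y) x 6 mm, lower half 1.5 mm smaller all round; black grip bar on top, 40 mm along x, 12 mm wide, 6 to 24 mm above the underside, where the origin is. Fits between the corner towers (1.5 mm play), its x along the magazine's x, either way round; spring plungers keep it about 10 mm proud until pressed down (about 10 N)

How it is judged:
By the outcome, as a careful person would: the job done as asked, in the order asked, and still so for the second after the job is handed in, with the robot touching nothing.
Of cassette_1, cassette_2, cassette_3, cassette_4, cassette_5 only 3 to 5 are there at a start; the rules pass over those that are not, and their reading is None.
At some moment in a run one of cassette_1, cassette_2, cassette_3, cassette_4, cassette_5, cover may be knocked a few centimetres aside while the robot is not near it.
It also fails if it takes over 210 s, if anything falls off the work surface, if the arm or the gripper's body presses on something with over 40 N, if the wrist force passes 120 N, or if a joint passes its speed limit or range.

## Working session

There is one attempt and no reset: what is moved stays moved. The work goes in short steps, Python scripts to look and compute and a shell command to move; the robot and the scene stay as the last step left them, time stands still between calls to the robot, and variables do not carry over. Pictures are saved under pics/ and viewed, at most 18 in all, crops included, and the job is handed in when it is done.

```bash
ls; mkdir -p pics
python3 - <<'E'
from station import bot
import cv2
for n in("top","side"):
    im=bot.read_camera(n); cv2.imwrite(f"pics/{n}0.png",im); print(n,bot.camera_info(n))
o=bot.get_obs(); print(o)
E
```

```text
nudge.py
pics
station.py
top {'vertical_fov': 53.81749319286699, 'cx': 283.4240034613224, 'cy': 207.6846640122404, 'k1': -0.11379507772610788, 'view': array([[-1.90802879e-03, -9.99780679e-01,  2.08555455e-02,
        -1.10661946e-01],
       [ 9.98835212e-01, -8.99864823e-04,  4.82432299e-02,
        -5.69031202e-01],
       [-4.82138820e-02,  2.09233027e-02,  9.98617863e-01,
        -1.56298868e+00],
       [ 0.00000000e+00,  0.00000000e+00,  0.00000000e+00,
         1.00000000e+00]])}
side {'vertical_fov': 53.29689717728074, 'cx': 279.6693489377899, 'cy': 211.4641514848446, 'k1': -0.031857330704146904, 'view': array([[ 0.92144299, -0.38831426,  0.01244403, -0.56760289],
       [ 0.13032355,  0.33910562,  0.9316776 , -0.15723488],
       [-0.36600354, -0.85686604,  0.36307299, -1.1531312 ],
       [ 0.        ,  0.        ,  0.        ,  1.        ]])}
{'t': 0.1, 'q': array([ 1.16688451,  0.47774845,  0.02234096,  1.55636118, -0.01149796,
        1.10929539, -0.0830929 ]), 'joint_vel': array([-3.77478397e-04, -3.44338184e-03,  2.22735745e-03, -2.29790926e-03,
        6.79842734e-04, -8.27850188e-04,  4.96995618e-05]), 'joint_torque': array([ 3.96697797e-03, -5.97762251e+01,  1.61343042e+00, -2.81956208e+01,
        1.28101098e-02,  5.00879265e-03,  3.31980152e-05]), 'eef_pos': array([ 0.19660543, -0.64516857,  0.23039848]), 'tool_rot': array([-8.21421951e-04,  9.89079326e-01,  1.47381742e-01, -1.85427378e-04]), 'contact_force': array([0.37821078, 0.53936589, 0.07493046]), 'torque': array([-0.01677642, -0.02480269,  0.01661359]), 'grasp_force': 0.0, 'gripper_width': 1.0002213656668857}
 5  7 61 nudge.py
```
View pics/top0.png

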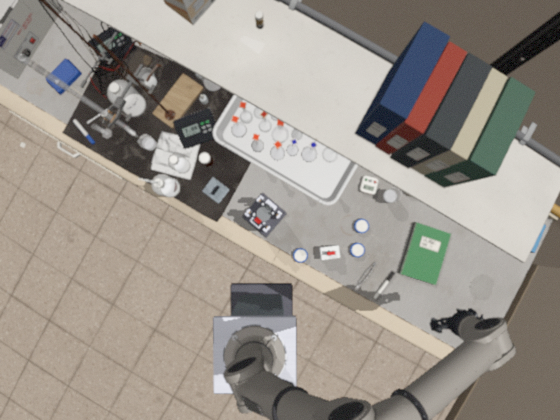

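View pics/side0.png

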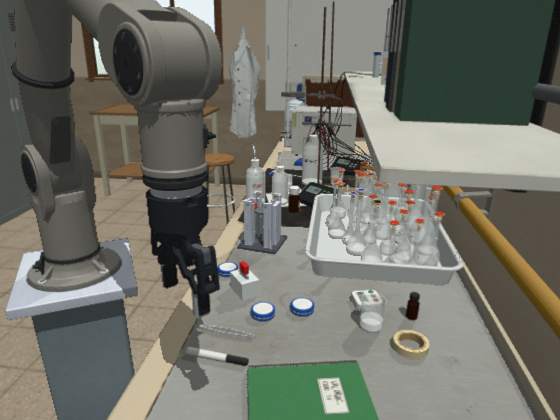

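The top view shows three cassettes near (362,226), (358,250) and (300,256). It also shows the magazine at (264,214), the holder with the red grip at (330,253), and possibly the cover on its mat at (216,189). I'll zoom in next.

Run:
```python
import cv2,numpy as np
a=cv2.imread("pics/top0.png");b=cv2.imread("pics/side0.png")
c=cv2.resize(a[150:280,190:390],(800,520),interpolation=cv2.INTER_CUBIC)
cv2.imwrite("pics/c1.png",c)
cv2.imwrite("pics/c2.png",cv2.resize(b[145:325,200:400],(660,594),interpolation=cv2.INTER_CUBIC))
```

View pics/c1.png

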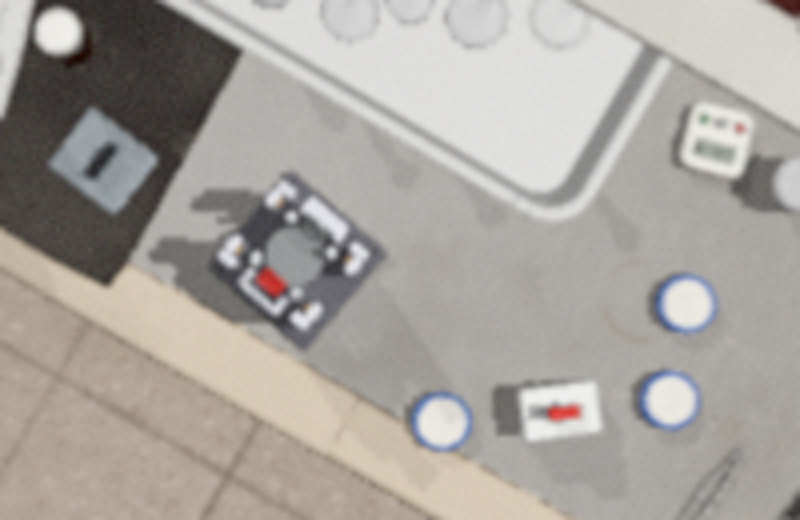

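View pics/c2.png

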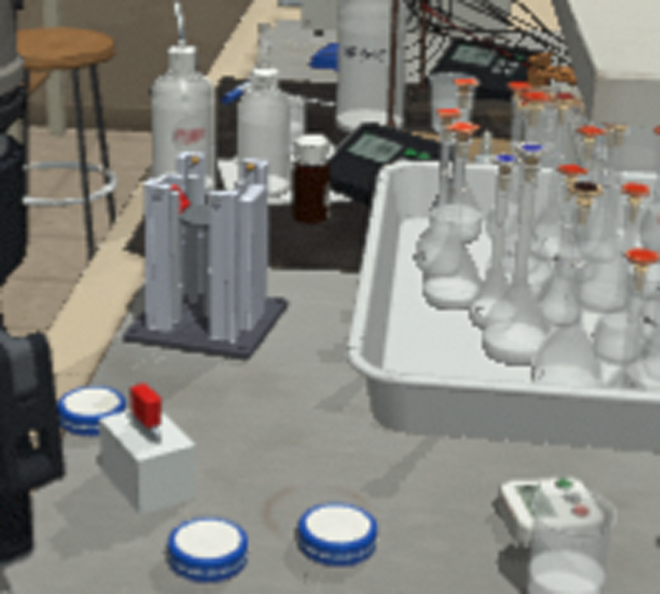

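The crops show three cassettes: full-frame top pixels about (300,255), (357,250) and (361,226). The cover is on the black mat at about (216,190). The magazine is at about (264,213), with its red catch at the lower left, and the holder's grip is at about (331,253). The beaker, amber bottle and wash bottle stand well away from them. Next I'll fit the poses.

```bash
cat > h.py <<'E'
from station import bot
import cv2, numpy as np
from scipy.optimize import minimize, least_squares
from scipy.ndimage import map_coordinates, gaussian_filter
def intr(n):
    i=bot.camera_info(n); return i, 210/np.tan(np.radians(i["vertical_fov"]/2))
def proj(n,P):
    i,f=intr(n); P=np.atleast_2d(P); c=P@i["view"][:3,:3].T+i["view"][:3,3]
    s=np.c_[c[:,0]/-c[:,2],-c[:,1]/-c[:,2]]; s=s*(1+i["k1"]*(s**2).sum(1,keepdims=True))
    return s*f+[i["cx"],i["cy"]]
def unproj(n,uv,z):
    return least_squares(lambda p:proj(n,[p[0],p[1],z])[0]-uv,[.65,-.2],x_scale=.1).x
def samp(im,uv): return np.stack([map_coordinates(im[...,k].astype(float),[uv[:,1],uv[:,0]],order=1,mode='nearest') for k in range(3)],1)
def rect(p,sx,sy,z,n=25):
    t=np.linspace(-.5,.5,n); o=np.full(n,.5)
    q=np.r_[np.c_[t*sx,o*sy],np.c_[t*sx,-o*sy],np.c_[o*sx,t*sy],np.c_[-o*sx,t*sy]]
    c,s=np.cos(p[2]),np.sin(p[2]); return np.c_[q@np.array([[c,s],[-s,c]])+p[:2],np.full(len(q),z)]
def fitrect(im,n,p0,sx,sy,z,d=.004):
    """maximise robust contrast across the outline"""
    def cost(p):
        a=samp(im,proj(n,rect(p,sx-2*d,sy-2*d,z))); b=samp(im,proj(n,rect(p,sx+2*d,sy+2*d,z)))
        return -np.minimum(np.linalg.norm(a-b,axis=1),60).mean()
    best=min((minimize(cost,np.add(p0,[dx,dy,da]),method='Nelder-Mead',options=dict(initial_simplex=np.add(p0,[dx,dy,da])+np.array([[0,0,0],[.006,0,0],[0,.006,0],[0,0,.08]]))) for dx in(-.004,.004) for dy in(-.004,.004) for da in(-.08,.08)),key=lambda r:r.fun)
    return best.x,best.fun
def cassettes(im,n):
    """discs: blue ring with everything enclosed; silhouette centroid, taken at mid height"""
    hsv=cv2.cvtColor(im,cv2.COLOR_BGR2HSV); m=cv2.inRange(hsv,(100,90,60),(125,255,255))
    m=cv2.morphologyEx(m,cv2.MORPH_CLOSE,np.ones((3,3)))
    out=[]
    for c in cv2.findContours(m,cv2.RETR_EXTERNAL,cv2.CHAIN_APPROX_NONE)[0]:
        if len(c)<12: continue
        (u,v),ax,_=cv2.fitEllipse(c)
        if not 8<max(ax)<45: continue
        h=cv2.convexHull(c); M=cv2.moments(h)
        if M["m00"]<60: continue
        uv=[M["m10"]/M["m00"],M["m01"]/M["m00"]]; out.append((uv,unproj(n,uv,.009),M["m00"]))
    return out
def go(x=None,y=None,z=None,yaw=None,p=True):
    """deltas to bring TCP to x,y,z with tool-y axis along world angle yaw (mod pi); turn first, then move"""
    o=bot.get_obs(); w,a,b,c=o["tool_rot"]; from_=np.array
    R=np.array([[1-2*(b*b+c*c),2*(a*b-c*w),2*(a*c+b*w)],[2*(a*b+c*w),1-2*(a*a+c*c),2*(b*c-a*w)],[2*(a*c-b*w),2*(b*c+a*w),1-2*(a*a+b*b)]])
    cur=np.arctan2(R[1,1],R[0,1]); e=o["eef_pos"]
    t=np.array([e[0] if x is None else x,e[1] if y is None else y,e[2] if z is None else z])
    turn=0 if yaw is None else -((yaw-cur+np.pi/2)%np.pi-np.pi/2)
    c,s=np.cos(turn),np.sin(turn); R2=R@np.array([[c,-s,0],[s,c,0],[0,0,1]])
    print("t %.1f eef"%o["t"],e.round(4),"yaw %.3f"%cur,"q7 %.2f"%o["q"][6],"F",o["contact_force"].round(1),"w %.3f"%o["gripper_width"])
    print("TURN %.3f  MOVE"%turn,(R2.T@(t-e)).round(4))
E
python3 - <<'E'
from h import *
T=cv2.imread("pics/top0.png");S=cv2.imread("pics/side0.png")
for n,im in(("top",T),("side",S)):
    i,f=intr(n); print(n,"C",-i["view"][:3,:3].T@i["view"][:3,3],f)
    for c in cassettes(im,n): print(np.round(c[0],1),c[1].round(4),c[2])
m=unproj("top",[190+297/4,150+260/4],.01); print("mag0",m)
print(fitrect(T,"top",[*m,-.7],.124,.124,.01), fitrect(S,"side",[*m,-.7],.124,.124,.01),fitrect(S,"side",[*m,-.7],.124,.124,.0))
c=unproj("top",[190+103/4,150+160/4],.006); print("cov0",c)
print(fitrect(T,"top",[*c,-.7],.068,.080,.006),fitrect(T,"top",[*c,-.7],.080,.068,.006))
b=unproj("top",[190+561/4,150+411/4],.046)
print(b,fitrect(T,"top",[*b,0],.046,.070,.046),fitrect(S,"side",[*b,0],.046,.070,.046))
E
```

```text
top C [ 0.4927995  -0.07844684  1.59058823] 413.7760480248803
[55.9 86.8] [1.0585 0.8059] 74.0
[66.5 72.1] [1.1185 0.7643] 402.0
side C [ 0.12145501 -1.15516803  0.57222627] 418.4760977938394
[262.5 311.8] [ 0.4061 -0.3965] 323.0
[301.6 306.5] [ 0.4987 -0.4107] 338.0
[226.7 269.3] [ 0.3854 -0.1745] 192.5
mag0 [ 0.54120519 -0.03826294]Traceback (most recent call last):
  File "<stdin>", line 7, in <module>
  File "h.py", line 23, in fitrect
    best=min((minimize(cost,np.add(p0,[dx,dy,da]),method='Nelder-Mead',options=dict(initial_simplex=np.add(p0,[dx,dy,da])+np.array([[0,0,0],[.006,0,0],[0,.006,0],[0,0,.08]]))) for dx in(-.004,.004) for dy in(-.004,.004) for da in(-.08,.08)),key=lambda r:r.fun)
  File "h.py", line 23, in <genexpr>
    best=min((minimize(cost,np.add(p0,[dx,dy,da]),method='Nelder-Mead',options=dict(initial_simplex=np.add(p0,[dx,dy,da])+np.array([[0,0,0],[.006,0,0],[0,.006,0],[0,0,.08]]))) for dx in(-.004,.004) for dy in(-.004,.004) for da in(-.08,.08)),key=lambda r:r.fun)
              ~~~~~~~~^^^^^^^^^^^^^^^^^^^^^^^^^^^^^^^^^^^^^^^^^^^^^^^^^^^^^^^^^^^^^^^^^^^^^^^^^^^^^^^^^^^^^^^^^^^^^^^^^^^^^^^^^^^^^^^^^^^^^^^^^^^^^^^^^^^^^^^^^^^^^^^^^^^^^^^^^
    res = _minimize_neldermead(fun, x0, args, callback, bounds=bounds,
                               **options)
    fxr = func(xr)
    fx = function(np.copy(x), *(wrapper_args + args))
  File "h.py", line 21, in cost
    a=samp(im,proj(n,rect(p,sx-2*d,sy-2*d,z))); b=samp(im,proj(n,rect(p,sx+2*d,sy+2*d,z)))
              ~~~~^^^^^^^^^^^^^^^^^^^^^^^^^^^
  File "h.py", line 8, in proj
    i,f=intr(n); P=np.atleast_2d(P); c=P@i["view"][:3,:3].T+i["view"][:3,3]
        ~~~~^^^
  File "h.py", line 6, in intr
    i=bot.camera_info(n); return i, 210/np.tan(np.radians(i["vertical_fov"]/2))
ValueError: time passes only in moves, steps and waits
```

```bash
python3 - <<'E'
s=open('h.py').read()
s=s.replace('def intr(n):\n    i=bot.camera_info(n);','_c={n:bot.camera_info(n) for n in("top","side")}\ndef intr(n):\n    i=_c[n];')
s=s.replace('m=cv2.inRange(hsv,(100,90,60),(125,255,255))','m=cv2.inRange(hsv,(100,60,50),(128,255,255))').replace('np.ones((3,3)))\n','np.ones((3,3)))\n    m[:130]=0; m[:,:200]=0\n',1).replace('if M["m00"]<60','if M["m00"]<90')
open('h.py','w').write(s)
E
cat > fit.py <<'E'
from h import *
import sys
T=cv2.imread("pics/top0.png");S=cv2.imread("pics/side0.png")
for n,im in(("top",T),("side",S)):
    for c in cassettes(im,n): print(n,np.round(c[0],1),c[1].round(4),c[2])
pr=lambda s,r:print(s,np.round(r[0],4),round(r[1],1))
m=unproj("top",[190+297/4,150+260/4],.01); print("mag0",m)
pr("magT",fitrect(T,"top",[*m,-.7],.124,.124,.01)); pr("magS",fitrect(S,"side",[*m,-.7],.124,.124,.01));pr("magS0",fitrect(S,"side",[*m,-.7],.124,.124,.0))
c=unproj("top",[190+103/4,150+160/4],.006); print("cov0",c)
pr("cov",fitrect(T,"top",[*c,-.7],.068,.080,.006));pr("cov90",fitrect(T,"top",[*c,-.7],.080,.068,.006))
b=unproj("top",[190+561/4,150+411/4],.046)
print(b);pr("holdT",fitrect(T,"top",[*b,0],.046,.070,.046));pr("holdS",fitrect(S,"side",[*b,0],.046,.070,.046))
E
python3 fit.py
```

```text
top [300.  254.7] [ 0.3894 -0.1745] 154.0
top [355.7 250. ] [ 0.4063 -0.3889] 129.5
top [359.4 225.5] [ 0.5002 -0.4039] 119.0
top [365.5 134.5] [ 0.8553 -0.4332] 95.5
side [262.5 311.2] [ 0.407 -0.394] 377.5
side [301.7 306.6] [ 0.4987 -0.4111] 355.5
side [226.6 268.7] [ 0.3861 -0.1714] 217.0
mag0 [ 0.54120519 -0.03826294]
magT [ 0.545  -0.0386 -0.7219] -56.5
magS [ 0.5324 -0.0516 -0.6905] -44.0
magS0 [ 0.5401 -0.0356 -0.7397] -43.5
cov0 [0.637567   0.14830071]
cov [ 0.6376  0.1483 -0.7267] -60.0
cov90 [ 0.6416  0.1538 -0.6541] -50.7
[ 0.39857433 -0.28555168]
holdT [ 0.3995 -0.2826  0.0632] -60.0
holdS [ 0.4027 -0.2814  0.1347] -57.4
```

```bash
cat >> h.py <<'E'
def circ(p,r,z):
    a=np.linspace(0,2*np.pi,60,endpoint=False); return np.c_[p[0]+r*np.cos(a),p[1]+r*np.sin(a),np.full(60,z)]
def nm(cost,p0,st):
    p0=np.array(p0,float); st=np.array(st,float)
    return min((minimize(cost,p0+k*st,method='Nelder-Mead',options=dict(initial_simplex=p0+k*st+np.r_[np.zeros((1,len(st))),np.diag(st)],xatol=1e-5)) for k in(0,-.5,.5)),key=lambda r:r.fun)
def fitdisc(ims,xy,d=.003):
    def cost(p):
        c=0
        for n,im in ims.items():
            a=samp(im,proj(n,circ(p,p[2]-d,.018)))[:,2]; b=samp(im,proj(n,circ(p,p[2]+d,.018)))[:,2]
            c-=np.minimum(a-b,150).mean()
        return c
    return nm(cost,[*xy,.0245],[.004,.004,.002])
def fitr(ims,p0,sx,sy,z,d=.004,cap=150,sgn=0):
    def cost(p):
        c=0
        for n,im in ims.items():
            a=samp(im,proj(n,rect(p,sx-2*d,sy-2*d,z))); b=samp(im,proj(n,rect(p,sx+2*d,sy+2*d,z)))
            v=(a-b).mean(1)*sgn if sgn else np.linalg.norm(a-b,axis=1)
            c-=np.clip(v,-20,cap).mean()
        return c
    return nm(cost,p0,[.004,.004,.06])
E
cat > fit.py <<'E'
from h import *
T=cv2.imread("pics/top0.png");S=cv2.imread("pics/side0.png")
B={"top":T,"side":S};TT={"top":T};SS={"side":S}
pr=lambda s,r:print(s,np.round(r.x,4),round(r.fun,1))
for xy in([.388,-.173],[.407,-.393],[.4995,-.408]):
    for s,I in(("T",TT),("S",SS),("B",B)): pr("cas"+s,fitdisc(I,xy))
m=[.5415,-.038,-.72]
for z in(0,.01): 
  for s,I in(("T",TT),("S",SS),("B",B)): pr("mag%s %.2f"%(s,z),fitr(I,m,.124,.124,z,sgn=-1,cap=80))
for d in(.003,.005): pr("cov",fitr(TT,[.6376,.1483,-.7267],.068,.08,.006,sgn=1,d=d))
for s,I in(("T",TT),("S",SS)):
  for d in(.003,.005): pr("hold"+s,fitr(I,[.399,-.284,.07],.046,.07,.046,sgn=1,d=d))
hsv=cv2.cvtColor(T,cv2.COLOR_BGR2HSV)
# red blobs
for n,im,z in(("top",T,.08),("side",S,.068)):
    w=np.clip(im[...,2].astype(float)-np.maximum(im[...,0],im[...,1])-50,0,None)
    l,lab,st,ce=cv2.connectedComponentsWithStats((w>0).astype(np.uint8))
    for i in range(1,l):
        u,v=ce[i]
        if (n=="top" and 240<u<345 and 200<v<270) or (n=="side" and 225<u<275 and 180<v<290): print("red",n,ce[i].round(2),st[i],unproj(n,ce[i],z).round(4))
p=[.5415,-.038,-.72]
A=cv2.resize(T[150:280,190:330],None,fx=5,fy=5,interpolation=cv2.INTER_CUBIC)[:590,:]
r=fitr(TT,m,.124,.124,.01,sgn=-1,cap=80).x
def dr(P,col):
    for u,v in proj("top",P): cv2.circle(A,(int(((u+.5)-190)*5),int((v+.5-150)*5)),1,col,-1)
dr(rect(r,.124,.124,.01),(0,255,0)); dr(rect(r,.068,.08,.154),(0,0,255)); dr(circ(r,.0295,.14),(0,255,255))
cv2.imwrite("pics/o1.png",A)
E
python3 fit.py
```

```text
casT [ 0.3889 -0.174   0.0226] -80.2
casS [ 0.3872 -0.1752  0.0223] -113.2
casB [ 0.3879 -0.1744  0.0224] -188.5
casT [ 0.4083 -0.3926  0.0229] -81.9
casS [ 0.4069 -0.3948  0.0228] -134.3
casB [ 0.4074 -0.3939  0.0226] -211.3
casT [ 0.5002 -0.4091  0.0231] -79.8
casS [ 0.4988 -0.4115  0.0226] -133.1
casB [ 0.4995 -0.4107  0.0225] -206.0
magT 0.00 [ 0.5429 -0.0366 -0.7171] -29.8
magS 0.00 [ 0.5418 -0.0344 -0.7171] -40.5
magB 0.00 [ 0.5425 -0.0357 -0.7177] -68.6
magT 0.01 [ 0.543  -0.0368 -0.7231] -31.3
magS 0.01 [ 0.5344 -0.0526 -0.7087] -42.1
magB 0.01 [ 0.5447 -0.0379 -0.7056] -49.9
cov [ 0.6384  0.1493 -0.6382] -61.4
cov [ 0.638   0.1495 -0.6414] -85.0
holdT [ 0.4002 -0.2828  0.1128] -56.5
holdT [ 0.3998 -0.2824  0.1355] -74.7
holdS [ 0.3991 -0.2842  0.1352] -60.3
holdS [ 0.3984 -0.2845  0.1799] -70.2
red top [257.37 220.17] [254 217   8   7  35] [ 0.5202 -0.015 ]
red top [330.65 252.73] [327 251   8   4  26] [ 0.4007 -0.2825]
red side [254.55 204.8 ] [252 201   6   8  20] [0.5733 0.1244]
red side [244.05 267.05] [240 261   9  14  95] [ 0.4006 -0.2822]
```

View pics/o1.png

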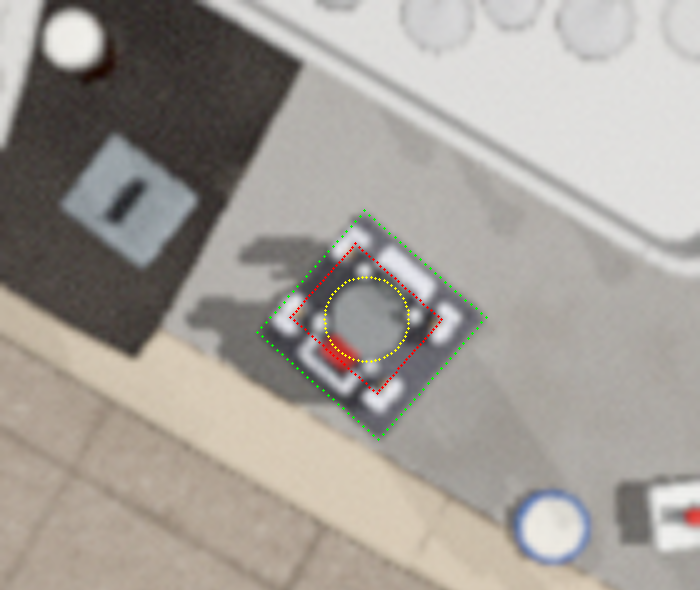

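The overlay fits: the base outline, tower seat and well all line up with the magazine. I'll start with the cassette at (0.4995,-0.4107).

```bash
python3 -c "
from h import *
go(.4995,-.4105,.10,.85)"
```

```text
t 0.1 eef [ 0.1966 -0.6452  0.2304] yaw -1.275 q7 -0.08 F [0.4 0.5 0.1] w 1.000
TURN 1.017  MOVE [ 0.0729 -0.3761  0.1306]
```

```bash
python3 nudge.py '[[[0,0,0,0.127,1],[0,0,0,0.127,1],[0,0,0,0.127,1],[0,0,0,0.127,1],[0,0,0,0.127,1],[0,0,0,0.127,1],[0,0,0,0.127,1],[0,0,0,0.128,1],[0.007,-0.0376,0.013,0,1],[0.007,-0.0376,0.013,0,1],[0.007,-0.0376,0.013,0,1],[0.007,-0.0376,0.013,0,1],[0.007,-0.0376,0.013,0,1],[0.007,-0.0376,0.013,0,1],[0.007,-0.0376,0.013,0,1],[0.007,-0.0376,0.013,0,1],[0.008,-0.0376,0.013,0,1],[0.008,-0.0376,0.013,0,1]]]' 30; python3 -c "
from h import *
go(.4995,-.4105,.004,.85)"
```

```text
t: 1.9
eef_pos: [0.5, -0.4096, 0.1004]
tool_rot: [-0.0, 0.936, -0.353, -0.0]
contact_force: [0.5, 0.0, 0.0]
gripper_width: 1.001
grasp_force: 0.0
t 1.9 eef [ 0.5    -0.4096  0.1004] yaw -2.292 q7 -1.61 F [0.5 0.  0. ] w 1.001
TURN -0.000  MOVE [0.0003 0.001  0.0964]
```

```bash
python3 nudge.py '[[[0,0,0.01,-0.14,1],[0,0,0.01,-0.14,1],[0,0,0.01,-0.14,1],[0,0,0.01,-0.14,1],[0,0,0.01,-0.14,1],[0,0,0.01,-0.14,1],[0,0,0.01,-0.14,1],[0,0,0.01,-0.14,1],[0,0,0.006,-0.15,1],[0,0,0.006,-0.15,1],[0,0,0.004,-0.15,1],[0,0,0,0,1]]]' 20; python3 nudge.py '[[[0,0,0,0,0.5],[0,0,0,0,0.5],[0,0,0,0,0.5],[0,0,0,0,0.5],[0,0,0,0,0.5],[0,0,0,0,0.5]]]' 20;python3 -c "
from h import *
go()"
```

```text
t: 3.1
eef_pos: [0.4982, -0.4106, 0.0042]
tool_rot: [-0.001, 0.911, 0.412, -0.0]
contact_force: [-0.4, 0.5, -0.0]
gripper_width: 1.002
grasp_force: 0.0
t: 3.7
eef_pos: [0.4993, -0.4109, 0.0059]
tool_rot: [0.0, 0.911, 0.411, -0.0]
contact_force: [-2.3, 0.8, 5.7]
gripper_width: 0.642
grasp_force: 21.2
t 3.7 eef [ 0.4993 -0.4109  0.0059] yaw -0.723 q7 -0.33 F [-2.3  0.8  5.7] w 0.642
TURN 0.000  MOVE [0. 0. 0.]
```

```bash
python3 nudge.py '[[[0,0,-0.004,0,1],[0,0,0,0,1],[0,0,0,0,1],[0,0,0,0,1],[0,0,0,0.143,1],[0,0,0,0.143,1],[0,0,0,0.143,1],[0,0,0,0.143,1],[0,0,0,0.143,1],[0,0,0,0.143,1],[0,0,0,0.143,1],[0,0,0,0.143,1],[0,0,0,0.143,1],[0,0,0,0.143,1],[0,0,0,0.143,1],[0,0,0,0,1]]]' 20; python3 nudge.py '[[[0,0,0,0,0.5],[0,0,0,0,0.5],[0,0,0,0,0.5],[0,0,0,0,0.5],[0,0,0,0,0.5],[0,0,0,0,0.5]]]' 20;python3 -c "
from h import *
go()
im={n:bot.read_camera(n) for n in('top','side')}
for n in im: cv2.imwrite('pics/%s1.png'%n,im[n])"
```

```text
t: 5.3
eef_pos: [0.4993, -0.4105, 0.0091]
tool_rot: [0.0, 0.935, -0.355, -0.0]
contact_force: [-0.1, -0.6, 0.3]
gripper_width: 1.001
grasp_force: 0.0
t: 5.9
eef_pos: [0.4991, -0.4109, 0.0096]
tool_rot: [-0.0, 0.935, -0.354, 0.0]
contact_force: [-1.3, 1.7, 5.8]
gripper_width: 0.635
grasp_force: 20.8
t 5.9 eef [ 0.4991 -0.4109  0.0096] yaw -2.295 q7 -1.57 F [-1.3  1.7  5.8] w 0.635
TURN 0.000  MOVE [0. 0. 0.]
```

```bash
python3 nudge.py '[[[0,0,0,0,0.4],[0,0,-0.02,0,0.4],[0,0,-0.04,0,0.4],[0,0,-0.04,0,0.4],[0,0,-0.04,0,0.4],[0,0,-0.04,0,0.4],[0,0,-0.03,0,0.4],[0,0,0,0,0.4]]]' 40; python3 -c "
from h import *
go(.5422,-.0365,.22,.851)"
```

```text
t: 6.8
eef_pos: [0.5011, -0.4129, 0.2243]
tool_rot: [0.001, 0.935, -0.354, 0.004]
contact_force: [-0.5, -0.5, -0.7]
gripper_width: 0.618
grasp_force: 42.3
t 6.8 eef [ 0.5011 -0.4129  0.2243] yaw -2.295 q7 -1.61 F [-0.5 -0.5 -0.7] w 0.618
TURN -0.005  MOVE [-0.2173 -0.3101  0.0027]
```

```bash
python3 nudge.py '[[[-0.0217,-0.031,0,0,0.4],[-0.0217,-0.031,0,0,0.4],[-0.0217,-0.031,0,0,0.4],[-0.0217,-0.031,0,0,0.4],[-0.0217,-0.031,0,0,0.4],[-0.0217,-0.031,0,0,0.4],[-0.0217,-0.031,0,0,0.4],[-0.0217,-0.031,0,0,0.4],[-0.0217,-0.031,0,0,0.4],[-0.0217,-0.031,0,0,0.4],[0,0,0,0,0.4],[0,0,0,0,0.4]]]' 40; python3 -c "
from h import *
go(.5422,-.0365,.22,.851)
im={n:bot.read_camera(n) for n in('top','side')}
for n in im: cv2.imwrite('pics/%s2.png'%n,im[n])
a=cv2.resize(im['top'][170:250,215:315],(500,400),interpolation=cv2.INTER_CUBIC)
b=cv2.resize(im['side'][130:260,210:310],(308,400),interpolation=cv2.INTER_CUBIC)[:,:300]
cv2.imwrite('pics/o2.png',np.hstack([a,b]))"
```

```text
t: 8.0
eef_pos: [0.5415, -0.0341, 0.2182]
tool_rot: [0.0, 0.936, -0.353, -0.001]
contact_force: [-0.2, -1.6, -0.2]
gripper_width: 0.62
grasp_force: 42.3
t 8.0 eef [ 0.5415 -0.0341  0.2182] yaw -2.292 q7 -2.32 F [-0.2 -1.6 -0.2] w 0.620
TURN -0.002  MOVE [ 0.0021  0.0013 -0.0018]
```

View pics/o2.png

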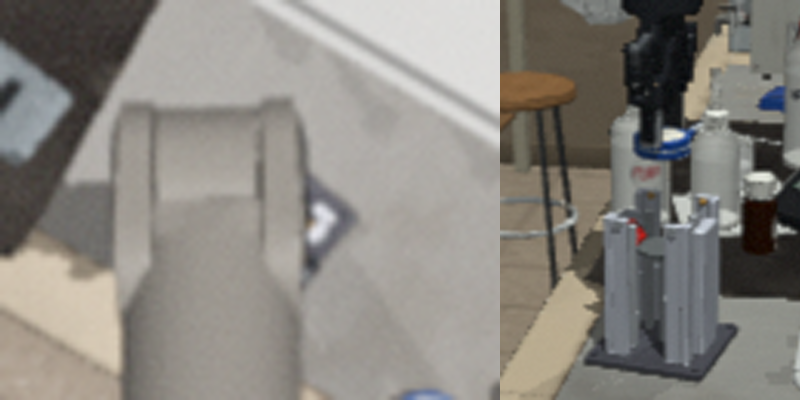

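The wrist blocks the top view. The side view shows the cassette held level above the well. I'll go down gently and watch the force.

```bash
python3 -c "
from h import *
go(.5418,-.0363,.150,.851)"; python3 nudge.py '[[[0.0017,0.0013,0.01,0,0.4],[0,0,0.02,0,0.4],[0,0,0.02,0,0.4],[0,0,0.01,0,0.4],[0,0,0.004,0,0.4],[0,0,0,0,0.4],[0,0,0,0,0.4]]]'; python3 -c "
from h import *
go(.5418,-.0363,.1346,.851)"
```

```text
t 8.1 eef [ 0.5414 -0.0364  0.2185] yaw -2.297 q7 -2.32 F [-0.9 -0.6 -0.3] w 0.619
TURN -0.006  MOVE [ 0.0002 -0.0004  0.0685]
t: 8.8
eef_pos: [0.5429, -0.0372, 0.1559]
tool_rot: [-0.0, 0.935, -0.354, 0.001]
contact_force: [-0.4, 0.1, -0.7]
gripper_width: 0.619
grasp_force: 42.3
t 8.8 eef [ 0.5429 -0.0372  0.1559] yaw -2.295 q7 -2.31 F [-0.4  0.1 -0.7] w 0.619
TURN -0.005  MOVE [-0.0015  0.0001  0.0213]
```

```bash
python3 nudge.py '[[[-0.0010,0,0.003,0,0.4],[0,0,0.003,0,0.4],[0,0,0.003,0,0.4],[0,0,0.002,0,0.4],[0,0,0,0,0.4]]]'; python3 nudge.py '[[[0,0,0.003,0,0.4],[0,0,0.003,0,0.4],[0,0,0,0,0.4],[0,0,0,0,0.4]]]'; python3 -c "
from h import *
go(.5418,-.0363,.1346,.851)"
```

```text
t: 9.3
eef_pos: [0.5415, -0.0365, 0.144]
tool_rot: [0.0, 0.935, -0.354, -0.0]
contact_force: [0.7, -0.2, -1.1]
gripper_width: 0.622
grasp_force: 42.3
t: 9.7
eef_pos: [0.5415, -0.0365, 0.1381]
tool_rot: [0.0, 0.935, -0.354, -0.0]
contact_force: [0.6, -1.4, -1.5]
gripper_width: 0.623
grasp_force: 42.2
t 9.7 eef [ 0.5415 -0.0365  0.1381] yaw -2.295 q7 -2.31 F [ 0.6 -1.4 -1.5] w 0.623
TURN -0.005  MOVE [ 0.0001 -0.0004  0.0035]
```

```bash
python3 nudge.py '[[[0,0,0.002,0,0.4],[0,0,0.002,0,0.4],[0,0,0,0,0.4],[0,0,0,0,0.4]]]'; python3 nudge.py '[[[0,0,0.002,0,0.4],[0,0,0.002,0,0.4],[0,0,0,0,0.4],[0,0,0,0,0.4]]]'
```

```text
t: 10.1
eef_pos: [0.5417, -0.0365, 0.1343]
tool_rot: [0.0, 0.935, -0.354, 0.0]
contact_force: [0.7, -2.5, -0.0]
gripper_width: 0.619
grasp_force: 42.3
t: 10.5
eef_pos: [0.5421, -0.0365, 0.1305]
tool_rot: [-0.0, 0.935, -0.354, 0.0]
contact_force: [1.7, -4.1, 0.7]
gripper_width: 0.619
grasp_force: 42.6
```

```bash
python3 nudge.py '[[[0.001,0.0005,0,0,0.4],[0,0,0,0,0.4],[0,0,0,0,0.4]]]'; python3 nudge.py '[[[0,0,0,0,0.9],[0,0,0,0,0.9],[0,0,0,0,0.9],[0,0,-0.02,0,0.9],[0,0,-0.03,0,0.9],[0,0,-0.02,0,0.4],[0,0,0,0,0],[0,0,0,0,0],[0,0,0,0,0],[0,0,0,0,0],[0,0,0,0,0],[0,0,0,0,0]]]'; python3 -c "
from h import *
go(.5424,-.0367,.148,.851)
im=bot.read_camera('side')
cv2.imwrite('pics/o3.png',cv2.resize(im[130:260,210:310],(400,520),interpolation=cv2.INTER_CUBIC))"
```

```text
t: 10.8
eef_pos: [0.5421, -0.0367, 0.1303]
tool_rot: [-0.0, 0.935, -0.354, -0.0]
contact_force: [0.8, 0.3, 2.7]
gripper_width: 0.622
grasp_force: 42.6
t: 12.0
eef_pos: [0.5418, -0.0374, 0.1998]
tool_rot: [0.0, 0.935, -0.354, -0.0]
contact_force: [-0.4, -0.5, -0.1]
gripper_width: 0.002
grasp_force: 0.0
t 12.0 eef [ 0.5418 -0.0374  0.1998] yaw -2.295 q7 -2.32 F [-0.4 -0.5 -0.1] w 0.002
TURN -0.004  MOVE [ 0.0001 -0.0009  0.0518]
```

View pics/o3.png

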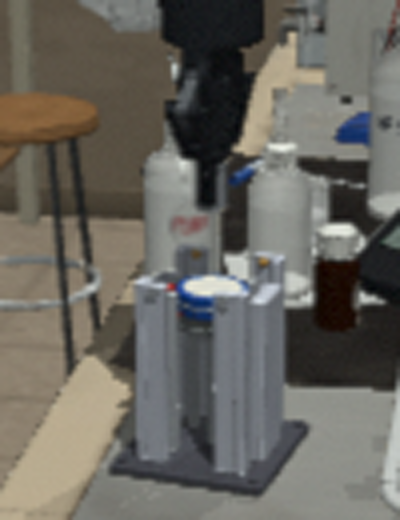

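The side view shows the cassette lying level in the mouth, on the catches. I'll press it down.

```bash
python3 nudge.py '[[[0,0,0.02,0,0],[0,0,0.02,0,0],[0,0,0.01,0,0],[0,0,0.005,0,0],[0,0,0.005,0,0],[0,0,0.005,0,0],[0,0,0.005,0,0],[0,0,0,0,0]]]'; python3 nudge.py '[[[0,0,0.005,0,0],[0,0,0.005,0,0],[0,0,0.005,0,0],[0,0,0.005,0,0],[0,0,0.003,0,0],[0,0,0,0,0],[0,0,0,0,0],[0,0,0,0,0]]]'
```

```text
t: 12.85
eef_pos: [0.5422, -0.0373, 0.1302]
tool_rot: [-0.0, 0.935, -0.354, 0.0]
contact_force: [-0.4, 1.2, 1.1]
gripper_width: 0.002
grasp_force: 0.0
t: 13.65
eef_pos: [0.5423, -0.0374, 0.1075]
tool_rot: [-0.0, 0.935, -0.354, 0.0]
contact_force: [0.3, -0.4, 3.4]
gripper_width: -0.0
grasp_force: 1.7
```

```bash
python3 nudge.py '[[[0,0,0.002,0,0],[0,0,0,0,0],[0,0,-0.002,0,0],[0,0,-0.003,0,0],[0,0,-0.01,0,0],[0,0,-0.03,0,0],[0,0,-0.05,0,1],[0,0,-0.03,0,1],[0,0,0,0,1]]]'; python3 -c "
from h import *
im={n:bot.read_camera(n) for n in('top','side')}
for n in im: cv2.imwrite('pics/%s3.png'%n,im[n])
cv2.imwrite('pics/o4.png',cv2.resize(im['side'][180:250,220:300],(640,560),interpolation=cv2.INTER_CUBIC))
for xy in([.388,-.174],[.4074,-.3939]):print(fitdisc(im,xy).x, [fitdisc({n:im[n]},xy).fun for n in im])
go(.4074,-.3936,.22,.851)
"
```

```text
t: 14.55
eef_pos: [0.5441, -0.0375, 0.2352]
tool_rot: [-0.001, 0.935, -0.354, 0.003]
contact_force: [1.1, 0.0, 1.2]
gripper_width: 0.509
grasp_force: 0.0
[ 0.38793317 -0.174426    0.02240231] [np.float64(-80.0907657344068), np.float64(-106.09448633719511)]
[ 0.40733961 -0.39399984  0.02261132] [np.float64(-81.87656177358538), np.float64(-131.58742849730137)]
t 14.7 eef [ 0.5416 -0.0374  0.2309] yaw -2.295 q7 -2.32 F [-0.3  0.4 -0.4] w 0.678
TURN -0.004  MOVE [0.1339 0.3563 0.0108]
```

View pics/o4.png

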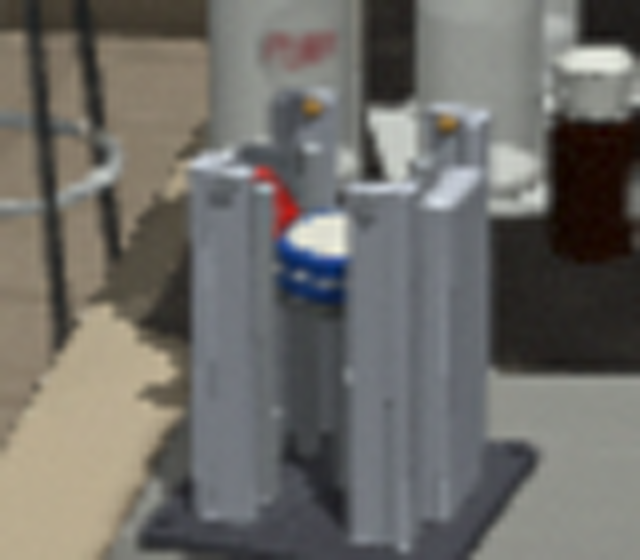

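The side view shows the red catch shut over the cassette, which sits at catch level. Next is the cassette at (0.4074,-0.394).

```bash
python3 nudge.py '[[[0.0122,0.0324,0,0,1],[0.0122,0.0324,0,0,1],[0.0122,0.0324,0,0,1],[0.0122,0.0324,0,0,1],[0.0122,0.0324,0,0,1],[0.0122,0.0324,0,0,1],[0.0122,0.0324,0,0,1],[0.0122,0.0324,0,0,1],[0.0121,0.0324,0,0,1],[0.0121,0.0324,0,0,1],[0.0121,0.0323,0,0,1],[0,0,0.03,0,1],[0,0,0.03,0,1],[0,0,0,0,1]]]' 20; python3 -c "
from h import *
im={n:bot.read_camera(n) for n in('top','side')}
print(fitdisc({'side':im['side']},[.4074,-.3939]))
go(.4074,-.3937,.009,-.723)
"
```

```text
t: 16.05
eef_pos: [0.4028, -0.3902, 0.1652]
tool_rot: [-0.001, 0.935, -0.354, -0.005]
contact_force: [-0.2, 0.6, -0.2]
gripper_width: 0.998
grasp_force: 0.0
       message: Optimization terminated successfully.
       success: True
        status: 0
           fun: -133.28457358918465
             x: [ 4.070e-01 -3.945e-01  2.264e-02]
           nit: 58
          nfev: 104
 final_simplex: (array([[ 4.070e-01, -3.945e-01,  2.264e-02],
                       [ 4.070e-01, -3.945e-01,  2.264e-02],
                       [ 4.070e-01, -3.945e-01,  2.264e-02],
                       [ 4.070e-01, -3.945e-01,  2.264e-02]]), array([-1.333e+02, -1.333e+02, -1.333e+02, -1.333e+02]))
t 16.1 eef [ 0.4054 -0.3922  0.1694] yaw -2.295 q7 -1.52 F [ 0.8  0.6 -0.5] w 0.997
TURN 1.570  MOVE [-0.0002 -0.0031  0.1604]
```

```bash
python3 nudge.py '[[[0.0012,0,0.013,-0.143,1],[0,0,0.013,-0.143,1],[0,0,0.013,-0.143,1],[0,0,0.013,-0.143,1],[0,0,0.013,-0.143,1],[0,0,0.015,-0.143,1],[0,0,0.016,-0.143,1],[0,0,0.016,-0.143,1],[0,0,0.016,-0.143,1],[0,0,0.016,-0.143,1],[0,0,0.012,-0.14,1],[0,0,0,0,1],[0,0,0,0,0.5],[0,0,0,0,0.5],[0,0,0,0,0.5],[0,0,0,0,0.5],[0,0,0,0,0.5],[0,0,0,0,0.5]]]' 20;python3 -c "
from h import *
go()"; python3 nudge.py '[[[0,0,0,0,1],[0,0,0,0,1],[0,0,0,0,1],[0,0,0,0,1],[0,0,0,0.143,1],[0,0,0,0.143,1],[0,0,0,0.143,1],[0,0,0,0.143,1],[0,0,0,0.143,1],[0,0,0,0.143,1],[0,0,0,0.143,1],[0,0,0,0.143,1],[0,0,0,0.143,1],[0,0,0,0.143,1],[0,0,0,0.14,1],[0,0,0,0,1]]]' 20; python3 nudge.py '[[[0,0,0,0,0.5],[0,0,0,0,0.5],[0,0,0,0,0.5],[0,0,0,0,0.5],[0,0,0,0,0.5],[0,0,0,0,0.5]]]' 20
```

```text
t: 17.95
eef_pos: [0.4083, -0.3946, 0.0162]
tool_rot: [0.001, 0.912, 0.41, 0.0]
contact_force: [-1.0, 1.3, 8.7]
gripper_width: 0.503
grasp_force: 4.6
t 17.9 eef [ 0.4083 -0.3946  0.0162] yaw -0.726 q7 -0.18 F [-1.   1.3  8.7] w 0.503
TURN 0.000  MOVE [0. 0. 0.]
t: 19.55
eef_pos: [0.4073, -0.3935, 0.0141]
tool_rot: [0.0, 0.935, -0.355, -0.0]
contact_force: [0.6, -0.6, -0.8]
gripper_width: 0.999
grasp_force: 0.0
t: 20.15
eef_pos: [0.4076, -0.3954, 0.0161]
tool_rot: [0.001, 0.935, -0.354, 0.001]
contact_force: [-2.3, -0.2, 14.9]
gripper_width: 0.504
grasp_force: 7.4
```

```bash
python3 nudge.py '[[[0,0,-0.01,0,1],[0,0,0,0,1],[0,0,0,0,1],[0,0,0,0,1],[0,0,0.01,-0.143,1],[0,0,0.004,-0.143,1],[0,0,0.003,-0.143,1],[0,0,0,-0.143,1],[0,0,0,-0.143,1],[0,0,0,-0.143,1],[0,0,0,-0.143,1],[0,0,0,-0.143,1],[0,0,0,-0.143,1],[0,0,0,-0.143,1],[0,0,0,-0.14,1],[0,0,0,0,1]]]' 20; python3 nudge.py '[[[0,0,0,0,0.55],[0,0,0,0,0.55],[0,0,0,0,0.55],[0,0,0,0,0.55],[0,0,0,0,0.55],[0,0,0,0,0.55]]]' 20;python3 nudge.py '[[[0,0,0,0,1],[0,0,0,0,1],[0,0,0,0,1],[0,0,0,0,1],[0,0,0,0.143,1],[0,0,0,0.143,1],[0,0,0,0.143,1],[0,0,0,0.143,1],[0,0,0,0.143,1],[0,0,0,0.143,1],[0,0,0,0.143,1],[0,0,0,0.143,1],[0,0,0,0.143,1],[0,0,0,0.143,1],[0,0,0,0.14,1],[0,0,0,0,1]]]' 20; python3 nudge.py '[[[0,0,0,0,0.5],[0,0,0,0,0.5],[0,0,0,0,0.5],[0,0,0,0,0.5],[0,0,0,0,0.5],[0,0,0,0,0.5]]]' 20
```

```text
t: 21.75
eef_pos: [0.4068, -0.3937, 0.0069]
tool_rot: [-0.0, 0.912, 0.411, 0.0]
contact_force: [-0.9, -0.3, -0.6]
gripper_width: 1.001
grasp_force: 0.0
t: 22.35
eef_pos: [0.4072, -0.3937, 0.0075]
tool_rot: [-0.0, 0.912, 0.41, -0.0]
contact_force: [-1.6, 1.7, 5.2]
gripper_width: 0.642
grasp_force: 20.7
t: 23.95
eef_pos: [0.4074, -0.3935, 0.0072]
tool_rot: [0.0, 0.935, -0.355, -0.0]
contact_force: [0.1, 0.1, -0.3]
gripper_width: 1.002
grasp_force: 0.0
t: 24.55
eef_pos: [0.4072, -0.3938, 0.0077]
tool_rot: [-0.0, 0.935, -0.354, 0.0]
contact_force: [-1.5, 1.0, 6.1]
gripper_width: 0.638
grasp_force: 20.5
```

Now it is gripped centrally, so I'll lift it and carry it over.

```bash
python3 nudge.py '[[[0,0,0,0,0.4],[0,0,-0.02,0,0.4],[0,0,-0.04,0,0.4],[0,0,-0.04,0,0.4],[0,0,-0.04,0,0.4],[0,0,-0.04,0,0.4],[0,0,-0.03,0,0.4],[0,0,0,0,0.4],[0,0,0,0,0.4],[0,0,0,0,0.4]]]' 40; python3 -c "
from h import *
go(.5422,-.0370,.22,.850)"
```

```text
t: 25.55
eef_pos: [0.4065, -0.393, 0.2158]
tool_rot: [-0.0, 0.935, -0.354, -0.001]
contact_force: [-0.6, 0.4, -0.7]
gripper_width: 0.622
grasp_force: 42.4
t 25.6 eef [ 0.4065 -0.393   0.2158] yaw -2.295 q7 -1.49 F [-0.6  0.4 -0.7] w 0.622
TURN -0.003  MOVE [-0.133  -0.3571 -0.0039]
```

```bash
python3 nudge.py '[[[-0.0133,-0.0357,0,0,0.4],[-0.0133,-0.0357,0,0,0.4],[-0.0133,-0.0357,0,0,0.4],[-0.0133,-0.0357,0,0,0.4],[-0.0133,-0.0357,0,0,0.4],[-0.0133,-0.0357,0,0,0.4],[-0.0133,-0.0357,0,0,0.4],[-0.0133,-0.0357,0,0,0.4],[-0.0133,-0.0357,0,0,0.4],[-0.0133,-0.0357,0,0,0.4],[0,0,0.02,0,0.4],[0,0,0.02,0,0.4],[0,0,0.01,0,0.4],[0,0,0,0,0.4],[0,0,0,0,0.4],[0,0,0,0,0.4]]]' 40; python3 -c "
from h import *
go(.5422,-.0370,.130,.850)"
```

```text
t: 27.15
eef_pos: [0.5446, -0.0386, 0.168]
tool_rot: [-0.0, 0.935, -0.355, 0.001]
contact_force: [0.3, -0.8, -0.4]
gripper_width: 0.621
grasp_force: 42.4
t 27.1 eef [ 0.5446 -0.0386  0.168 ] yaw -2.296 q7 -2.25 F [ 0.3 -0.8 -0.4] w 0.621
TURN -0.004  MOVE [-0.0029  0.0005  0.038 ]
```

```bash
python3 nudge.py '[[[-0.0025,0.0003,0,0,0.4],[0,0,0.01,0,0.4],[0,0,0.004,0,0.4],[0,0,0.004,0,0.4],[0,0,0,0,0.4],[0,0,0,0,0.4]]]'; python3 -c "
from h import *
go(.5422,-.0370,.130,.850)"
```

```text
t: 27.75
eef_pos: [0.542, -0.0369, 0.1492]
tool_rot: [0.0, 0.935, -0.354, -0.0]
contact_force: [-0.8, -0.4, 0.1]
gripper_width: 0.625
grasp_force: 42.4
t 27.8 eef [ 0.542  -0.0369  0.1492] yaw -2.295 q7 -2.24 F [-0.8 -0.4  0.1] w 0.625
TURN -0.003  MOVE [ 0.0002 -0.      0.0192]
```

```bash
python3 nudge.py '[[[0,0,0.004,0,0.4],[0,0,0.004,0,0.4],[0,0,0.004,0,0.4],[0,0,0,0,0.4],[0,0,0,0,0.4]]]'; python3 nudge.py '[[[0,0,0.003,0,0.4],[0,0,0.002,0,0.4],[0,0,0,0,0.4],[0,0,0,0,0.4]]]'
```

```text
t: 28.25
eef_pos: [0.5419, -0.0368, 0.1371]
tool_rot: [0.0, 0.935, -0.354, -0.0]
contact_force: [-0.1, -0.7, -0.8]
gripper_width: 0.622
grasp_force: 42.4
t: 28.65
eef_pos: [0.542, -0.0368, 0.1323]
tool_rot: [0.0, 0.935, -0.354, -0.0]
contact_force: [0.2, 0.7, -0.7]
gripper_width: 0.619
grasp_force: 42.4
```

```bash
python3 nudge.py '[[[0,0,0.001,0,0.9],[0,0,0,0,0.9],[0,0,0,0,0.9],[0,0,-0.02,0,0.9],[0,0,-0.03,0,0.9],[0,0,-0.02,0,0.4],[0,0,0,0,0],[0,0,0,0,0],[0,0,0,0,0],[0,0,0,0,0],[0,0,0,0,0],[0,0,0,0,0]]]'; python3 nudge.py '[[[0,0,0.02,0,0],[0,0,0.02,0,0],[0,0,0.01,0,0],[0,0,0.005,0,0],[0,0,0.005,0,0],[0,0,0.005,0,0],[0,0,0.005,0,0],[0,0,0.005,0,0],[0,0,0,0,0]]]'; python3 nudge.py '[[[0,0,0.005,0,0],[0,0,0.005,0,0],[0,0,0.005,0,0],[0,0,0.005,0,0],[0,0,0,0,0],[0,0,0,0,0],[0,0,0,0,0]]]'
```

```text
t: 29.85
eef_pos: [0.5418, -0.0368, 0.2008]
tool_rot: [0.0, 0.935, -0.354, -0.0]
contact_force: [-0.6, 0.6, -0.2]
gripper_width: 0.0
grasp_force: 0.0
t: 30.75
eef_pos: [0.5426, -0.0369, 0.1265]
tool_rot: [-0.0, 0.935, -0.354, 0.001]
contact_force: [-0.2, -0.1, -0.2]
gripper_width: 0.0
grasp_force: 0.3
t: 31.45
eef_pos: [0.5425, -0.0369, 0.1066]
tool_rot: [-0.0, 0.935, -0.354, 0.0]
contact_force: [1.8, -0.8, 2.8]
gripper_width: -0.001
grasp_force: 1.8
```

```bash
python3 nudge.py '[[[0,0,0.002,0,0],[0,0,0.001,0,0],[0,0,0,0,0],[0,0,0,0,0]]]'; python3 nudge.py '[[[0,0,-0.003,0,0],[0,0,-0.003,0,0],[0,0,-0.01,0,0],[0,0,-0.03,0,0],[0,0,-0.05,0,1],[0,0,-0.03,0,1],[0,0,0,0,1],[0,0,0,0,1],[0,0,0,0,1]]]'; python3 -c "
from h import *
im={n:bot.read_camera(n) for n in('top','side')}
for n in im: cv2.imwrite('pics/%s4.png'%n,im[n])
cv2.imwrite('pics/o5.png',cv2.resize(im['side'][180:250,220:300],(640,560),interpolation=cv2.INTER_CUBIC))
for xy in([.388,-.174],):print(fitdisc(im,xy).x, [fitdisc({n:im[n]},xy).fun for n in im])
go(.3878,-.1745,.22,.850)
"
```

```text
t: 31.85
eef_pos: [0.5425, -0.0368, 0.1035]
tool_rot: [-0.0, 0.935, -0.354, 0.0]
contact_force: [2.1, -0.9, 3.7]
gripper_width: -0.0
grasp_force: 1.9
t: 32.75
eef_pos: [0.5405, -0.0366, 0.228]
tool_rot: [0.001, 0.935, -0.354, -0.002]
contact_force: [0.3, -0.6, -0.3]
gripper_width: 0.847
grasp_force: 0.0
[ 0.38795191 -0.17444566  0.02238811] [np.float64(-79.99670366300474), np.float64(-106.07411958344666)]
t 32.9 eef [ 0.5408 -0.0367  0.2278] yaw -2.295 q7 -2.27 F [-0.   0.1 -0.1] w 0.994
TURN -0.003  MOVE [-0.024   0.2045  0.0084]
```

View pics/o5.png

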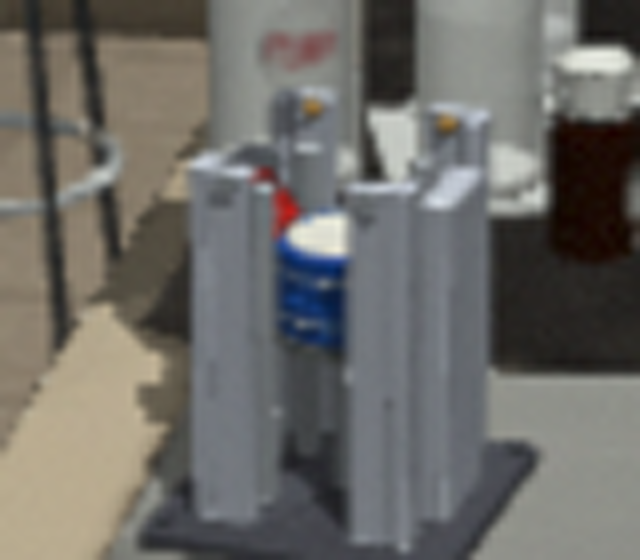

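Two cassettes are in, with the red catch shut over them. Next is the third, near the inner reach limit.

```bash
python3 nudge.py '[[[-0.004,0.0341,0,0,1],[-0.004,0.0341,0,0,1],[-0.004,0.0341,0,0,1],[-0.004,0.0341,0,0,1],[-0.004,0.0341,0,0,1],[-0.004,0.034,0,0,1],[0,0,0.03,-0.143,1],[0,0,0.03,-0.143,1],[0,0,0.03,-0.143,1],[0,0,0.02,-0.143,1],[0,0,0.01,-0.143,1],[0,0,0.01,-0.143,1],[0,0,0.01,-0.143,1],[0,0,0,-0.143,1],[0,0,0,-0.143,1],[0,0,0,-0.143,1],[0,0,0,-0.14,1],[0,0,0,0,1],[0,0,0,0,1]]]' 20;python3 -c "
from h import *
go(.3878,-.1745,.0065)"
```

```text
t: 34.75
eef_pos: [0.388, -0.1741, 0.0888]
tool_rot: [-0.0, 0.913, 0.409, -0.0]
contact_force: [0.2, -0.2, 0.6]
gripper_width: 1.0
grasp_force: 0.0
t 34.8 eef [ 0.388  -0.1741  0.0888] yaw -0.729 q7 -0.43 F [ 0.2 -0.2  0.6] w 1.000
TURN 0.000  MOVE [-0.0004  0.0003  0.0823]
```

```bash
python3 nudge.py '[[[0,0,0.02,0,1],[0,0,0.02,0,1],[0,0,0.02,0,1],[0,0,0.015,0,1],[0,0,0.007,0,1],[0,0,0,0,1],[0,0,0,0,1]]]' 20;python3 -c "
from h import *
go(.3878,-.1745,.0065)"
```

```text
t: 35.45
eef_pos: [0.3887, -0.1742, 0.0076]
tool_rot: [0.0, 0.912, 0.41, 0.0]
contact_force: [-0.5, -0.9, 0.0]
gripper_width: 0.999
grasp_force: 0.0
t 35.5 eef [ 0.3887 -0.1742  0.0076] yaw -0.726 q7 -0.42 F [-0.5 -0.9  0. ] w 0.999
TURN 0.000  MOVE [-0.0009 -0.0005  0.0011]
```

```bash
python3 nudge.py '[[[0,0,0,0,0.55],[0,0,0,0,0.55],[0,0,0,0,0.55],[0,0,0,0,0.55],[0,0,0,0,0.55],[0,0,0,0,0.55]]]' 20;python3 nudge.py '[[[0,0,0,0,1],[0,0,0,0,1],[0,0,0,0,1],[0,0,0,0,1],[0,0,0,0.143,1],[0,0,0,0.143,1],[0,0,0,0.143,1],[0,0,0,0.143,1],[0,0,0,0.143,1],[0,0,0,0.143,1],[0,0,0,0.143,1],[0,0,0,0.143,1],[0,0,0,0.143,1],[0,0,0,0.143,1],[0,0,0,0.14,1],[0,0,0,0,1]]]' 20; python3 nudge.py '[[[0,0,0,0,0.5],[0,0,0,0,0.5],[0,0,0,0,0.5],[0,0,0,0,0.5],[0,0,0,0,0.5],[0,0,0,0,0.5]]]' 20
```

```text
t: 36.05
eef_pos: [0.389, -0.1742, 0.0082]
tool_rot: [0.0, 0.912, 0.41, 0.001]
contact_force: [-0.9, 0.8, 8.0]
gripper_width: 0.639
grasp_force: 19.3
t: 37.65
eef_pos: [0.3885, -0.1739, 0.0072]
tool_rot: [0.0, 0.935, -0.355, -0.0]
contact_force: [-0.7, -0.3, 0.2]
gripper_width: 0.999
grasp_force: 0.0
t: 38.25
eef_pos: [0.3886, -0.1741, 0.0076]
tool_rot: [-0.0, 0.935, -0.354, 0.0]
contact_force: [-2.4, 0.9, 7.3]
gripper_width: 0.636
grasp_force: 19.7
```

```bash
python3 nudge.py '[[[0,0,0,0,0.4],[0,0,-0.02,0,0.4],[0,0,-0.04,0,0.4],[0,0,-0.04,0,0.4],[0,0,-0.04,0,0.4],[0,0,-0.04,0,0.4],[0,0,-0.03,0,0.4],[0,0,0,0,0.4],[0,0,0,0,0.4],[0,0,0,0,0.4]]]' 40; python3 -c "
from h import *
go(.5422,-.0370,.22,.850)"
```

```text
t: 39.25
eef_pos: [0.3876, -0.1738, 0.2163]
tool_rot: [0.0, 0.935, -0.354, -0.001]
contact_force: [-0.6, -0.3, -1.6]
gripper_width: 0.623
grasp_force: 42.4
t 39.2 eef [ 0.3876 -0.1738  0.2163] yaw -2.294 q7 -1.93 F [-0.6 -0.3 -1.6] w 0.623
TURN -0.003  MOVE [ 0.0258 -0.2048 -0.004 ]
```

```bash
python3 nudge.py '[[[0.004,-0.0341,0,0,0.4],[0.004,-0.0341,0,0,0.4],[0.004,-0.0341,0,0,0.4],[0.004,-0.0341,0,0,0.4],[0.004,-0.0341,0,0,0.4],[0.004,-0.034,0,0,0.4],[0,0,0.02,0,0.4],[0,0,0.02,0,0.4],[0,0,0.02,0,0.4],[0,0,0.005,0,0.4],[0,0,0,0,0.4],[0,0,0,0,0.4],[0,0,0,0,0.4]]]' 40; python3 -c "
from h import *
go(.5421,-.0369,.132,.850)"
```

```text
t: 40.55
eef_pos: [0.5426, -0.037, 0.1531]
tool_rot: [-0.0, 0.935, -0.354, 0.001]
contact_force: [0.3, -0.6, -0.7]
gripper_width: 0.622
grasp_force: 42.4
t 40.5 eef [ 0.5426 -0.037   0.1531] yaw -2.295 q7 -2.04 F [ 0.3 -0.6 -0.7] w 0.622
TURN -0.004  MOVE [-0.0004  0.0003  0.021 ]
```

```bash
python3 nudge.py '[[[-0.0004,0.0003,0.005,0,0.4],[0,0,0.005,0,0.4],[0,0,0.005,0,0.4],[0,0,0,0,0.4],[0,0,0,0,0.4]]]'; python3 nudge.py '[[[0,0,0.003,0,0.4],[0,0,0.003,0,0.4],[0,0,0,0,0.4],[0,0,0,0,0.4]]]'
```

```text
t: 41.05
eef_pos: [0.5414, -0.0368, 0.1371]
tool_rot: [0.0, 0.935, -0.354, -0.0]
contact_force: [-0.3, -0.7, 0.3]
gripper_width: 0.625
grasp_force: 42.4
t: 41.45
eef_pos: [0.5417, -0.0368, 0.1314]
tool_rot: [-0.0, 0.935, -0.354, 0.0]
contact_force: [1.1, -0.5, 0.8]
gripper_width: 0.623
grasp_force: 42.4
```

```bash
python3 nudge.py '[[[0,0,0,0,0.9],[0,0,0,0,0.9],[0,0,0,0,0.9],[0,0,-0.02,0,0.9],[0,0,-0.03,0,0.9],[0,0,-0.02,0,0.4],[0,0,0,0,0],[0,0,0,0,0],[0,0,0,0,0],[0,0,0,0,0],[0,0,0,0,0],[0,0,0,0,0]]]'; python3 nudge.py '[[[0,0,0.02,0,0],[0,0,0.02,0,0],[0,0,0.01,0,0],[0,0,0.005,0,0],[0,0,0.005,0,0],[0,0,0.005,0,0],[0,0,0.005,0,0],[0,0,0.005,0,0],[0,0,0,0,0]]]'; python3 nudge.py '[[[0,0,0.005,0,0],[0,0,0.005,0,0],[0,0,0.005,0,0],[0,0,0.005,0,0],[0,0,0.003,0,0],[0,0,0,0,0],[0,0,0,0,0],[0,0,0,0,0]]]'
```

```text
t: 42.65
eef_pos: [0.5413, -0.0368, 0.2008]
tool_rot: [0.0, 0.935, -0.354, -0.0]
contact_force: [0.6, -0.3, 1.4]
gripper_width: -0.001
grasp_force: 0.0
t: 43.55
eef_pos: [0.5422, -0.0369, 0.1266]
tool_rot: [-0.0, 0.935, -0.354, 0.001]
contact_force: [0.0, -0.2, 0.3]
gripper_width: 0.0
grasp_force: 0.2
t: 44.35
eef_pos: [0.5421, -0.0369, 0.1037]
tool_rot: [-0.0, 0.935, -0.354, 0.001]
contact_force: [0.7, -0.5, 4.9]
gripper_width: -0.0
grasp_force: 2.2
```

```bash
python3 nudge.py '[[[0,0,-0.003,0,0],[0,0,-0.003,0,0],[0,0,-0.01,0,0],[0,0,-0.03,0,0],[0,0,-0.05,0,1],[0,0,-0.03,0,1],[0,0,0,0,1],[0,0,0,0,1],[0,0,0,0,1]]]'; python3 -c "
from h import *
im={n:bot.read_camera(n) for n in('top','side')}
for n in im: cv2.imwrite('pics/%s5.png'%n,im[n])
a=cv2.resize(im['side'][180:250,220:280],(480,560),interpolation=cv2.INTER_CUBIC)
b=cv2.resize(im['side'][250:300,225:265],(320,400),interpolation=cv2.INTER_CUBIC)
cv2.imwrite('pics/o6.png',np.hstack([a,cv2.copyMakeBorder(b,0,160,0,0,0)]))
go()
"
```

```text
t: 45.25
eef_pos: [0.5401, -0.0364, 0.228]
tool_rot: [0.001, 0.935, -0.354, -0.001]
contact_force: [-0.5, 0.3, -1.4]
gripper_width: 0.848
grasp_force: 0.0
t 45.4 eef [ 0.5403 -0.0366  0.2279] yaw -2.295 q7 -2.11 F [ 0.4 -0.3  0.5] w 0.990
TURN 0.000  MOVE [0. 0. 0.]
```

View pics/o6.png

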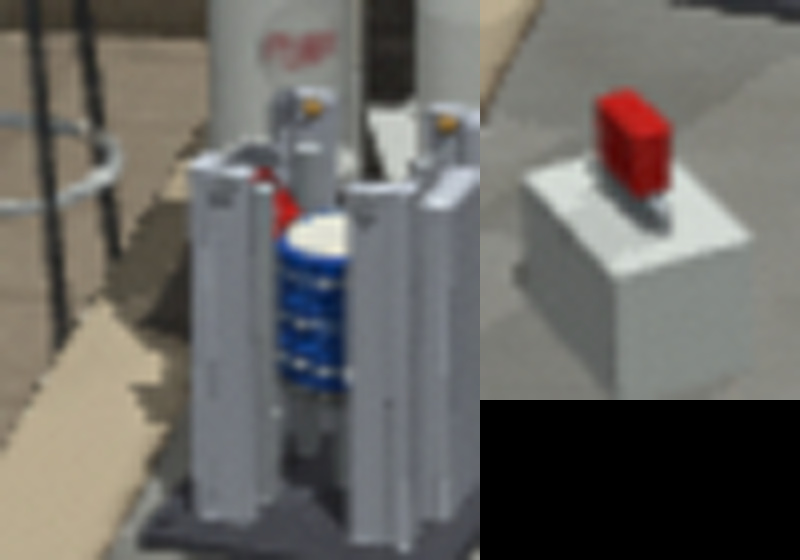

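The side view shows three cassettes stacked with the red catch shut over the top one. The blade stands in its holder, red grip up. I'll refine the holder pose and check for any other cassettes.

Run:
```python
from h import *
for k in(0,5):
    B={n:cv2.imread(f"pics/{n}{k}.png") for n in("top","side")}
    for d in(.0025,.004,.006):
        for I in(B,{"top":B["top"]},{"side":B["side"]}):
            r=fitr(I,[.399,-.2835,.12],.046,.07,.046,sgn=1,d=d); print(k,d,list(I),r.x.round(4),round(r.fun,1))
    # red grip side view principal top edge: footprint 14x30 at z .08
    for n in B:
        im=B[n].astype(float); w=np.clip(im[...,2]-np.maximum(im[...,0],im[...,1])-25,0,None); w[:,:235]=0; w[:240]=0;w[280:]=0;w[:,345:]=0
        v,u=np.nonzero(w); ww=w[v,u]; c=np.average(np.c_[u,v],axis=0,weights=ww); C=np.cov(np.c_[u,v].T,aweights=ww); e=np.linalg.eigh(C)
        print(n,c.round(2),e[0].round(2),np.degrees(np.arctan2(*e[1][::-1,1])).round(1), [unproj(n,c,z).round(4) for z in(.068,.075)])
r=go(.3995,-.2835,.17,.125)
```

```text
0 0.0025 ['top', 'side'] [ 0.3995 -0.2837  0.1231] -101.9
0 0.0025 ['top'] [ 0.4002 -0.283   0.1249] -49.3
0 0.0025 ['side'] [ 0.3991 -0.2842  0.1227] -54.4
0 0.004 ['top', 'side'] [ 0.3996 -0.2836  0.1313] -132.7
0 0.004 ['top'] [ 0.4001 -0.2827  0.1305] -67.7
0 0.004 ['side'] [ 0.399  -0.2844  0.1444] -67.2
0 0.006 ['top', 'side'] [ 0.3991 -0.2835  0.181 ] -145.6
0 0.006 ['top'] [ 0.3996 -0.2823  0.1404] -78.0
0 0.006 ['side'] [ 0.3976 -0.2848  0.2183] -71.9
top [330.54 252.74] [0.8  4.71] 174.6 [array([ 0.3999, -0.2837]), array([ 0.4004, -0.2827])]
side [244.04 266.42] [ 3.93 12.05] 70.1 [array([ 0.4016, -0.2791]), array([ 0.3977, -0.2913])]
5 0.0025 ['top', 'side'] [ 0.3995 -0.2835  0.118 ] -96.1
5 0.0025 ['top'] [ 0.4002 -0.283   0.1249] -49.3
5 0.0025 ['side'] [ 0.3992 -0.2841  0.1161] -48.1
5 0.004 ['top', 'side'] [ 0.3996 -0.2833  0.1178] -126.1
5 0.004 ['top'] [ 0.4001 -0.2827  0.1305] -67.6
5 0.004 ['side'] [ 0.3993 -0.2841  0.1196] -59.6
5 0.006 ['top', 'side'] [ 0.3996 -0.2829  0.1392] -139.1
5 0.006 ['top'] [ 0.3995 -0.2822  0.1378] -77.9
5 0.006 ['side'] [ 0.4003 -0.2842  0.1092] -62.0
top [330.57 252.74] [0.79 4.68] 174.4 [array([ 0.3999, -0.2838]), array([ 0.4004, -0.2828])]
side [244.06 266.41] [ 3.88 12.01] 70.3 [array([ 0.4017, -0.2791]), array([ 0.3978, -0.2912])]
t 45.4 eef [ 0.5403 -0.0366  0.2279] yaw -2.295 q7 -2.11 F [ 0.4 -0.3  0.5] w 0.990
TURN 0.722  MOVE [0.2274 0.1703 0.0585]
```

```bash
python3 nudge.py '[[[0,0,0,-0.142,1],[0,0,0,-0.142,1],[0,0,0,-0.142,1],[0,0,0,-0.142,1],[0,0,0,-0.142,1],[0,0,0,-0.142,1],[0,0,0,-0.142,1],[0,0,0,-0.142,1],[0,0,0,-0.142,1],[0,0,0,-0.142,1],[0,0,0,-0.142,1],[0,0,0,-0.142,1],[0,0,0,-0.142,1],[0,0,0,-0.142,1],[0,0,0,-0.142,1],[0,0,0,-0.142,1],[0,0,0,-0.146,1],[0,0,0,0,1]]]' 30;python3 -c "
from h import *
go(.3996,-.2837,.15,.123)"
```

```text
t: 47.15
eef_pos: [0.5408, -0.037, 0.2282]
tool_rot: [-0.001, 0.662, 0.75, -0.001]
contact_force: [0.4, 0.3, -0.5]
gripper_width: 0.996
grasp_force: 0.0
t 47.1 eef [ 0.5408 -0.037   0.2282] yaw 0.124 q7 0.15 F [ 0.4  0.3 -0.5] w 0.996
TURN 0.001  MOVE [-0.2276 -0.1702  0.0785]
```

```bash
python3 nudge.py '[[[-0.0228,-0.017,0,0,0.6],[-0.0228,-0.017,0,0,0.6],[-0.0228,-0.017,0,0,0.6],[-0.0228,-0.017,0,0,0.6],[-0.0228,-0.017,0,0,0.6],[-0.0228,-0.017,0.01,0,0.6],[-0.0227,-0.017,0.01,0,0.6],[-0.0227,-0.017,0.02,0,0.6],[-0.0227,-0.017,0.02,0,0.6],[-0.0227,-0.017,0.02,0,0.6],[0,0,0,0,0.6],[0,0,0,0,0.6],[0,0,0,0,0.6]]]' 30;python3 -c "
from h import *
go(.3996,-.2837,.053,.123)"
```

```text
t: 48.45
eef_pos: [0.4016, -0.2828, 0.1495]
tool_rot: [0.0, 0.663, 0.749, 0.0]
contact_force: [-0.2, 0.2, -0.8]
gripper_width: 0.598
grasp_force: 0.0
t 48.5 eef [ 0.4016 -0.2828  0.1495] yaw 0.122 q7 0.76 F [-0.2  0.2 -0.8] w 0.598
TURN -0.001  MOVE [-0.0007 -0.0021  0.0965]
```

```bash
python3 nudge.py '[[[-0.0007,-0.002,0.02,0,0.6],[0,0,0.03,0,0.6],[0,0,0.03,0,0.6],[0,0,0.012,0,0.6],[0,0,0.003,0,0.6],[0,0,0,0,0.6],[0,0,0,0,0.6],[0,0,0,0,0.6]]]' 30;python3 -c "
from h import *
go(.3996,-.2837,.053,.123)"
```

```text
t: 49.25
eef_pos: [0.3997, -0.2848, 0.0554]
tool_rot: [0.001, 0.662, 0.749, 0.0]
contact_force: [0.9, -0.6, -0.3]
gripper_width: 0.602
grasp_force: 0.0
t 49.2 eef [ 0.3997 -0.2848  0.0554] yaw 0.123 q7 0.85 F [ 0.9 -0.6 -0.3] w 0.602
TURN -0.000  MOVE [0.0011 0.     0.0024]
```

```bash
python3 nudge.py '[[[0.0009,0,0.0015,0,0.6],[0,0,0,0,0.6],[0,0,0,0,0],[0,0,0,0,0],[0,0,0,0,0],[0,0,0,0,0],[0,0,0,0,0],[0,0,0,0,0],[0,0,0,0,0],[0,0,0,0,0]]]' 50;python3 -c "
from h import *
go(.3996,-.2837,.053,.123)"
```

```text
t: 50.25
eef_pos: [0.3987, -0.2836, 0.0529]
tool_rot: [0.0, 0.662, 0.749, 0.0]
contact_force: [0.0, 1.1, 4.4]
gripper_width: 0.152
grasp_force: 49.8
t 50.2 eef [ 0.3987 -0.2836  0.0529] yaw 0.123 q7 0.85 F [0.  1.1 4.4] w 0.152
TURN -0.000  MOVE [-0.0002  0.0008 -0.0001]
```

```bash
python3 nudge.py '[[[0,0,-0.01,0,0],[0,0,-0.02,0,0],[0,0,-0.02,0,0],[0,0,-0.03,0,0],[0,0,-0.04,0,0],[0,0,-0.04,0,0],[0,0,-0.02,0.12,0],[0,0,0,0.12,0],[0,0,0,0.12,0],[0,0,0,0.12,0],[0,0,0,0.12,0],[0,0,0,0.12,0],[0,0,0,0.122,0],[0,0,0,0,0],[0,0,0,0,0]]]' 50;python3 -c "
from h import *
go(.5105,-.0092,.225,-.721)"
```

```text
t: 51.75
eef_pos: [0.3986, -0.2835, 0.233]
tool_rot: [0.0, 0.91, 0.415, 0.0]
contact_force: [0.3, 0.3, -1.2]
gripper_width: 0.155
grasp_force: 49.1
t 51.8 eef [ 0.3986 -0.2835  0.233 ] yaw -0.716 q7 -0.11 F [ 0.3  0.3 -1.2] w 0.155
TURN 0.005  MOVE [ 0.2799 -0.097   0.008 ]
```

```bash
python3 nudge.py '[[[0.028,-0.0097,0,0.005,0],[0.028,-0.0097,0,0,0],[0.028,-0.0097,0,0,0],[0.028,-0.0097,0,0,0],[0.028,-0.0097,0,0,0],[0.028,-0.0097,0,0,0],[0.028,-0.0097,0,0,0],[0.028,-0.0097,0,0,0],[0.028,-0.0097,0,0,0],[0.028,-0.0097,0,0,0],[0,0,0.01,0,0],[0,0,0.01,0,0],[0,0,0,0,0],[0,0,0,0,0]]]' 50;python3 -c "
from h import *
go(.5105,-.0092,.191,-.721)
im=bot.read_camera('side')
cv2.imwrite('pics/side6.png',im)
cv2.imwrite('pics/o7.png',cv2.resize(im[170:250,220:300],(580,580),interpolation=cv2.INTER_CUBIC))"
```

```text
t: 53.15
eef_pos: [0.5107, -0.0109, 0.2125]
tool_rot: [0.0, 0.912, 0.41, -0.001]
contact_force: [-0.2, -0.1, -0.4]
gripper_width: 0.158
grasp_force: 49.1
t 53.1 eef [ 0.5107 -0.0109  0.2125] yaw -0.725 q7 -0.74 F [-0.2 -0.1 -0.4] w 0.158
TURN -0.004  MOVE [ 0.0011 -0.0013  0.0215]
```

View pics/o7.png

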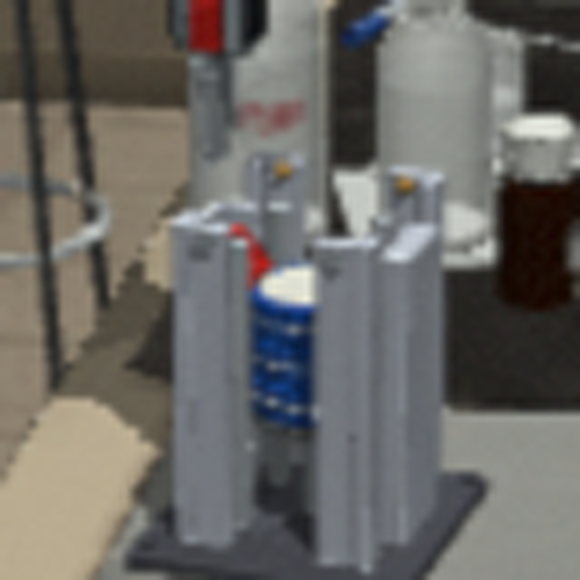

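The side view shows the blade held upright over the red catch side at about crop (210,110), lined up with the slot. I'll lower it slowly.

```bash
python3 nudge.py '[[[0.0008,-0.0008,0.01,0,0],[0,0,0.01,0,0],[0,0,0,0,0],[0,0,0,0,0],[0,0,0,0,0]]]' 50;python3 -c "
from h import *
go(.5105,-.0092,.187,-.721)"
```

```text
t: 53.7
eef_pos: [0.5115, -0.0084, 0.1929]
tool_rot: [0.0, 0.912, 0.411, 0.0]
contact_force: [-0.0, 0.1, -1.2]
gripper_width: 0.156
grasp_force: 49.1
t 53.7 eef [ 0.5115 -0.0084  0.1929] yaw -0.724 q7 -0.73 F [-0.   0.1 -1.2] w 0.156
TURN -0.003  MOVE [-0.0013 -0.0002  0.0059]
```

```bash
python3 nudge.py '[[[-0.001,0,0.003,0,0],[0,0,0.003,0,0],[0,0,0,0,0],[0,0,0,0,0]]]' 50;python3 nudge.py '[[[0,0,0.003,0,0],[0,0,0.003,0,0],[0,0,0,0,0]]]';python3 nudge.py '[[[0,0,0.003,0,0],[0,0,0.003,0,0],[0,0,0,0,0]]]'
```

```text
t: 54.1
eef_pos: [0.5106, -0.0091, 0.1867]
tool_rot: [-0.0, 0.912, 0.411, -0.0]
contact_force: [-0.2, 0.6, -1.4]
gripper_width: 0.152
grasp_force: 49.1
t: 54.4
eef_pos: [0.5103, -0.0091, 0.1803]
tool_rot: [-0.0, 0.912, 0.411, -0.0]
contact_force: [0.1, 0.3, -0.5]
gripper_width: 0.152
grasp_force: 49.1
t: 54.7
eef_pos: [0.5103, -0.0091, 0.1743]
tool_rot: [-0.0, 0.912, 0.411, -0.0]
contact_force: [0.3, 0.6, -0.5]
gripper_width: 0.156
grasp_force: 49.1
```

```bash
python3 nudge.py '[[[0,0,0.003,0,0],[0,0,0.003,0,0],[0,0,0.003,0,0],[0,0,0,0,0]]]';python3 nudge.py '[[[0,0,0.003,0,0],[0,0,0.003,0,0],[0,0,0.003,0,0],[0,0,0,0,0]]]';python3 nudge.py '[[[0,0,0.003,0,0],[0,0,0.003,0,0],[0,0,0,0,0]]]'
```

```text
t: 55.1
eef_pos: [0.5103, -0.0091, 0.1653]
tool_rot: [-0.0, 0.912, 0.411, -0.0]
contact_force: [-0.1, 0.4, -0.4]
gripper_width: 0.151
grasp_force: 49.1
t: 55.5
eef_pos: [0.5103, -0.0091, 0.1563]
tool_rot: [-0.0, 0.912, 0.411, -0.0]
contact_force: [-0.6, 0.2, -1.3]
gripper_width: 0.149
grasp_force: 49.1
t: 55.8
eef_pos: [0.5104, -0.0091, 0.1504]
tool_rot: [-0.0, 0.912, 0.411, -0.0]
contact_force: [-0.8, 0.1, -0.5]
gripper_width: 0.153
grasp_force: 49.1
```

```bash
python3 nudge.py '[[[0,0,0.002,0,0],[0,0,0.002,0,0],[0,0,0,0,0]]]';python3 nudge.py '[[[0,0,0.001,0,0],[0,0,0.001,0,0],[0,0,0,0,0],[0,0,0,0,0]]]'
```

```text
t: 56.1
eef_pos: [0.5108, -0.0091, 0.147]
tool_rot: [-0.0, 0.912, 0.411, 0.0]
contact_force: [-0.5, -0.0, 0.7]
gripper_width: 0.157
grasp_force: 49.6
t: 56.5
eef_pos: [0.511, -0.0091, 0.1466]
tool_rot: [-0.0, 0.912, 0.411, 0.0]
contact_force: [-6.2, 0.5, 19.4]
gripper_width: 0.153
grasp_force: 52.3
```

The shoulders are home: 19 N of contact at the expected height. I'll release and back off.

```bash
python3 nudge.py '[[[0,0,-0.0015,0,0],[0,0,0,0,0.35],[0,0,0,0,0.35],[0,0,0,0,0.35],[0,0,0,0,0.35],[0,0,-0.01,0,0.35],[0,0,-0.03,0,0.35],[0,0,-0.05,0,0.35],[0,0,-0.03,0,0.6],[0,0,0,0,0.6],[0,0,0,0,0.6]]]' ;python3 -c "
from h import *
im={n:bot.read_camera(n) for n in('top','side')}
for n in im: cv2.imwrite('pics/%s7.png'%n,im[n])
a=cv2.resize(im['side'][180:250,220:290],(400,400),interpolation=cv2.INTER_CUBIC)
b=cv2.resize(im['top'][150:250,190:290],(400,400),interpolation=cv2.INTER_CUBIC)
cv2.imwrite('pics/o8.png',np.hstack([a,b]))
for d in(.0025,.004): print(fitr({'top':im['top']},[.638,.149,-.68],.068,.08,.006,sgn=1,d=d).x)
go(.6376,.149,.2,.85)"
```

```text
t: 57.6
eef_pos: [0.511, -0.0091, 0.2673]
tool_rot: [0.0, 0.912, 0.411, 0.001]
contact_force: [-0.2, -0.7, -0.1]
gripper_width: 0.594
grasp_force: 0.0
[ 0.63838513  0.14936563 -0.64169618]
[ 0.63826676  0.14935425 -0.65274697]
t 57.7 eef [ 0.5099 -0.0091  0.2655] yaw -0.724 q7 -0.76 F [ 0.1 -0.3 -0.2] w 0.600
TURN 1.568  MOVE [-0.0083 -0.2031  0.0653]
```

View pics/o8.png

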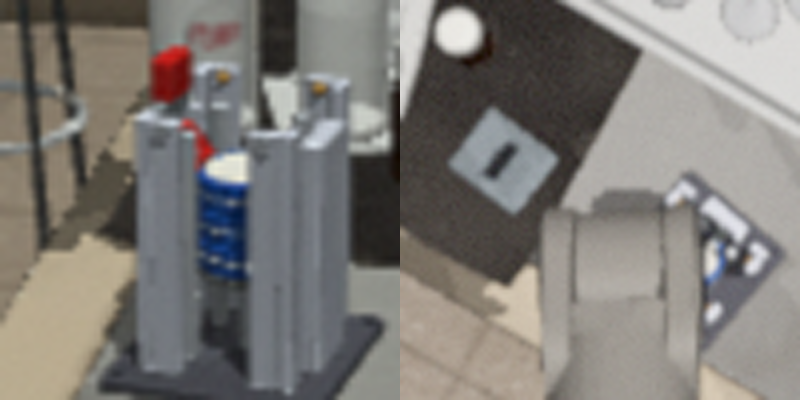

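The side view shows the blade seated with its red grip above the wall. The top view shows the cover undisturbed at about crop (502,160). Next is the cover.

```bash
python3 -c "
from h import *
go(.6375,.1496,.12,-.647)"
```

```text
t 57.7 eef [ 0.5099 -0.0091  0.2655] yaw -0.724 q7 -0.76 F [ 0.1 -0.3 -0.2] w 0.600
TURN -0.077  MOVE [0.2037 0.0063 0.1453]
```

```bash
python3 nudge.py '[[[0,0,0,-0.077,0.65],[0.0291,0.0009,0,0,0.65],[0.0291,0.0009,0,0,0.65],[0.0291,0.0009,0,0,0.65],[0.0291,0.0009,0,0,0.65],[0.0291,0.0009,0,0,0.65],[0.0291,0.0009,0,0,0.65],[0.0291,0.0009,0.02,0,0.65],[0,0,0.03,0,0.65],[0,0,0.03,0,0.65],[0,0,0.03,0,0.65],[0,0,0.03,0,0.65],[0,0,0,0,0.65],[0,0,0,0,0.65],[0,0,0,0,0.65]]]' 20; python3 -c "
from h import *
im={n:bot.read_camera(n) for n in('top','side')}
cv2.imwrite('pics/side8.png',im['side']);cv2.imwrite('pics/top8.png',im['top'])
go(.6375,.1496,.012,-.647)"
```

```text
t: 59.2
eef_pos: [0.6394, 0.1497, 0.1277]
tool_rot: [0.0, 0.895, 0.446, 0.001]
contact_force: [0.2, -0.4, 0.3]
gripper_width: 0.646
grasp_force: 0.0
t 59.3 eef [0.6396 0.1498 0.1281] yaw -0.647 q7 -0.84 F [ 0.   0.5 -0.1] w 0.647
TURN -0.000  MOVE [-0.0017 -0.0017  0.1161]
```

```bash
python3 nudge.py '[[[-0.0012,-0.0012,0.03,0,0.65],[0,0,0.03,0,0.65],[0,0,0.03,0,0.65],[0,0,0.01,0,0.65],[0,0,0.004,0,0.65],[0,0,0,0,0.65],[0,0,0,0,0.65]]]'; python3 nudge.py '[[[0,0,0.003,0,0.65],[0,0,0.003,0,0.65],[0,0,0,0,0.65],[0,0,0,0,0.65]]]'; python3 nudge.py '[[[0,0,0,0,0.3],[0,0,0,0,0.3],[0,0,0,0,0.3],[0,0,0,0,0.3],[0,0,0,0,0.3],[0,0,0,0,0.3]]]' 20
```

```text
t: 60.0
eef_pos: [0.6381, 0.1497, 0.024]
tool_rot: [0.0, 0.895, 0.446, 0.001]
contact_force: [0.5, -0.1, -0.3]
gripper_width: 0.648
grasp_force: 0.0
t: 60.4
eef_pos: [0.6368, 0.1494, 0.0163]
tool_rot: [-0.0, 0.895, 0.446, -0.0]
contact_force: [0.3, 0.3, -0.1]
gripper_width: 0.65
grasp_force: 0.0
t: 61.0
eef_pos: [0.637, 0.1494, 0.0165]
tool_rot: [0.0, 0.895, 0.446, 0.0]
contact_force: [0.6, -0.2, 2.8]
gripper_width: 0.458
grasp_force: 20.5
```

```bash
python3 nudge.py '[[[0,0,0,0,0.7],[0,0,0,0,0.7],[0,0,0,0,0.7],[0,0,0,-0.143,0.7],[0,0,0,-0.143,0.7],[0,0,0,-0.143,0.7],[0,0,0,-0.143,0.7],[0,0,0,-0.143,0.7],[0,0,0,-0.143,0.7],[0,0,0,-0.143,0.7],[0,0,0,-0.143,0.7],[0,0,0,-0.143,0.7],[0,0,0,-0.143,0.7],[0,0,0,-0.14,0.7],[0,0,0,0,0.7]]]'; python3 nudge.py '[[[0,0,0.002,0,0],[0,0,0,0,0],[0,0,0,0,0],[0,0,0,0,0],[0,0,0,0,0],[0,0,0,0,0],[0,0,0,0,0],[0,0,0,0,0],[0,0,0,0,0]]]' 20
```

```text
t: 62.5
eef_pos: [0.6367, 0.149, 0.0161]
tool_rot: [-0.0, 0.318, 0.948, 0.0]
contact_force: [-0.5, -0.4, -0.3]
gripper_width: 0.704
grasp_force: 0.0
t: 63.4
eef_pos: [0.6367, 0.1495, 0.0143]
tool_rot: [-0.0, 0.318, 0.948, 0.0]
contact_force: [0.6, -0.1, -1.2]
gripper_width: 0.133
grasp_force: 21.7
```

```bash
python3 nudge.py '[[[0,0,0,0,0],[0,0,-0.01,0,0],[0,0,-0.03,0,0],[0,0,-0.04,0,0],[0,0,-0.04,0,0],[0,0,-0.04,0,0],[0,0,-0.04,0,0],[0,0,-0.02,0.07,0],[0,0,0,0,0],[0,0,0,0,0],[0,0,0,0,0]]]' 60; python3 -c "
from h import *
go(.5421,-.0369,.235,.850)"
```

```text
t: 64.5
eef_pos: [0.6357, 0.1489, 0.2325]
tool_rot: [-0.001, 0.351, 0.936, -0.001]
contact_force: [-0.5, -1.4, -2.1]
gripper_width: 0.116
grasp_force: 60.6
t 64.5 eef [0.6357 0.1489 0.2325] yaw 0.854 q7 0.43 F [-0.5 -1.4 -2.1] w 0.116
TURN 0.004  MOVE [-0.0523 -0.2014 -0.002 ]
```

```bash
python3 nudge.py '[[[-0.0075,-0.0288,0,0.004,0],[-0.0075,-0.0288,0,0,0],[-0.0075,-0.0288,0,0,0],[-0.0075,-0.0288,0,0,0],[-0.0075,-0.0288,0,0,0],[-0.0074,-0.0287,0,0,0],[-0.0074,-0.0287,0,0,0],[0,0,0.01,0,0],[0,0,0.015,0,0],[0,0,0,0,0],[0,0,0,0,0],[0,0,0,0,0]]]'; python3 -c "
from h import *
go(.5421,-.0369,.185,.849)
im=bot.read_camera('side')
cv2.imwrite('pics/o9.png',cv2.resize(im[160:250,210:310],(640,576),interpolation=cv2.INTER_CUBIC))"
```

```text
t: 65.7
eef_pos: [0.5434, -0.0358, 0.2094]
tool_rot: [-0.0, 0.353, 0.936, 0.0]
contact_force: [-0.4, -0.1, -1.9]
gripper_width: 0.121
grasp_force: 60.6
t 65.7 eef [ 0.5434 -0.0358  0.2094] yaw 0.850 q7 0.74 F [-0.4 -0.1 -1.9] w 0.121
TURN 0.001  MOVE [ 0.0002 -0.0017  0.0244]
```

View pics/o9.png

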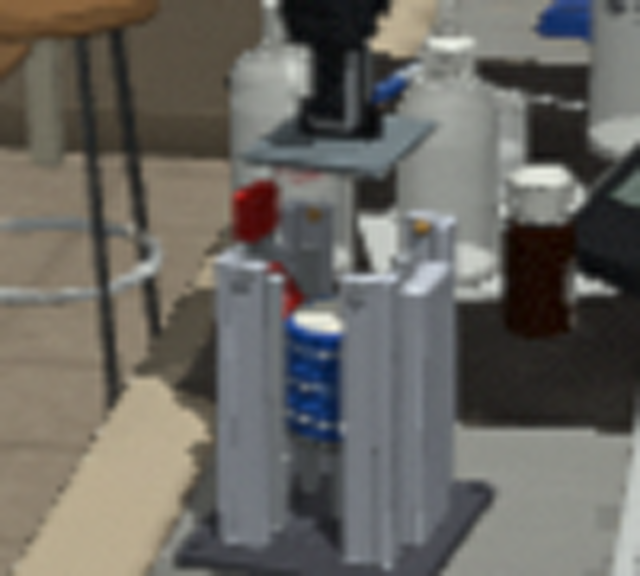

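```bash
python3 nudge.py '[[[0,-0.0015,0.008,0,0],[0,0,0.008,0,0],[0,0,0,0,0],[0,0,0,0,0],[0,0,0,0,0]]]'; python3 -c "
from h import *
go(.5425,-.0372,.168,.849)"
```

```text
t: 66.25
eef_pos: [0.5422, -0.0375, 0.1934]
tool_rot: [0.0, 0.353, 0.936, 0.0]
contact_force: [0.2, -0.5, -0.7]
gripper_width: 0.115
grasp_force: 60.6
t 66.2 eef [ 0.5422 -0.0375  0.1934] yaw 0.849 q7 0.73 F [ 0.2 -0.5 -0.7] w 0.115
TURN -0.000  MOVE [0.     0.0004 0.0254]
```

```bash
python3 nudge.py '[[[0,0.0003,0.005,0,0],[0,0,0.005,0,0],[0,0,0.005,0,0],[0,0,0,0,0],[0,0,0,0,0]]]';python3 nudge.py '[[[0,0,0.004,0,0],[0,0,0.004,0,0],[0,0,0,0,0],[0,0,0,0,0]]]';  python3 nudge.py '[[[0,0,0.002,0,0],[0,0,0.002,0,0],[0,0,0,0,0],[0,0,0,0,0]]]'
```

```text
t: 66.75
eef_pos: [0.5422, -0.0373, 0.1781]
tool_rot: [-0.0, 0.353, 0.936, -0.0]
contact_force: [0.4, 0.2, -1.4]
gripper_width: 0.119
grasp_force: 60.6
t: 67.15
eef_pos: [0.5422, -0.0373, 0.1701]
tool_rot: [-0.0, 0.353, 0.936, -0.0]
contact_force: [-0.2, -0.3, -1.2]
gripper_width: 0.118
grasp_force: 60.6
t: 67.55
eef_pos: [0.5422, -0.0373, 0.1662]
tool_rot: [-0.0, 0.353, 0.936, -0.0]
contact_force: [-0.4, -0.0, -1.8]
gripper_width: 0.119
grasp_force: 60.6
```

```bash
python3 nudge.py '[[[0,0,0.002,0,0],[0,0,0.001,0,0],[0,0,0,0,0],[0,0,0,0,0]]]';python3 nudge.py '[[[0,0,0.002,0,0],[0,0,0.001,0,0],[0,0,0,0,0],[0,0,0,0,0]]]'; python3 nudge.py '[[[0,0,0.002,0,0],[0,0,0,0,0],[0,0,0,0,0]]]'
```

```text
t: 67.95
eef_pos: [0.5426, -0.0373, 0.1637]
tool_rot: [0.0, 0.353, 0.936, 0.0]
contact_force: [-1.5, -0.5, 3.8]
gripper_width: 0.113
grasp_force: 61.1
t: 68.35
eef_pos: [0.5432, -0.0372, 0.1619]
tool_rot: [0.001, 0.353, 0.936, 0.0]
contact_force: [-2.5, -0.7, 11.8]
gripper_width: 0.119
grasp_force: 62.6
t: 68.65
eef_pos: [0.5438, -0.0372, 0.1605]
tool_rot: [0.002, 0.353, 0.936, 0.001]
contact_force: [-3.8, -0.9, 13.8]
gripper_width: 0.122
grasp_force: 65.2
```

```bash
python3 -c "
from h import *
go()
im=bot.read_camera('side')
cv2.imwrite('pics/o10.png',cv2.resize(im[185:225,225:285],(780,520),interpolation=cv2.INTER_CUBIC))"
```

```text
t 68.7 eef [ 0.5438 -0.0372  0.1605] yaw 0.849 q7 0.72 F [-3.8 -0.9 13.8] w 0.122
TURN 0.000  MOVE [0. 0. 0.]
```

View pics/o10.png

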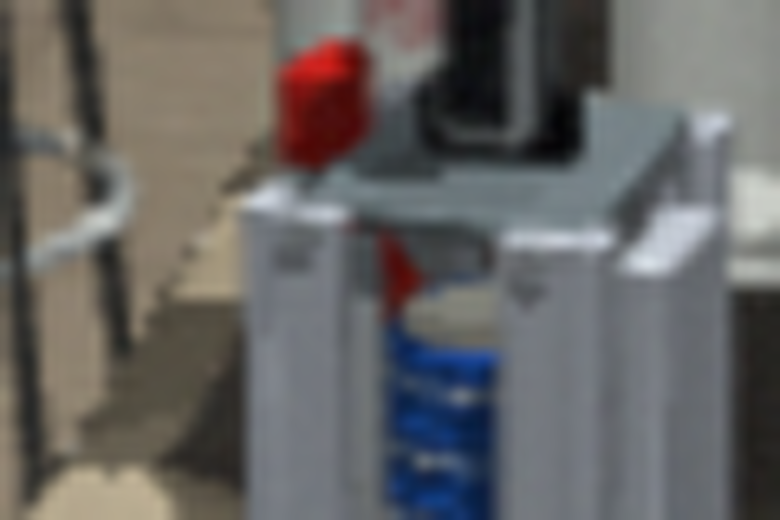

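```bash
python3 nudge.py '[[[0.0007,-0.0006,0.002,0,0],[0,0,0.001,0,0],[0,0,0,0,0]]]';python3 nudge.py '[[[0,0,0.002,0,0],[0,0,0.001,0,0],[0,0,0,0,0]]]'; python3 nudge.py '[[[0,0,0.002,0,0],[0,0,0,0,0],[0,0,0,0,0]]]'
```

```text
t: 69.0
eef_pos: [0.5436, -0.0376, 0.1588]
tool_rot: [0.003, 0.353, 0.935, 0.001]
contact_force: [-6.8, -1.8, 25.5]
gripper_width: 0.119
grasp_force: 71.8
t: 69.3
eef_pos: [0.5433, -0.0382, 0.1561]
tool_rot: [0.002, 0.354, 0.935, 0.0]
contact_force: [-9.0, -2.9, 28.4]
gripper_width: 0.116
grasp_force: 81.6
t: 69.6
eef_pos: [0.5434, -0.0381, 0.1558]
tool_rot: [0.003, 0.354, 0.935, 0.0]
contact_force: [-15.2, -2.6, 41.9]
gripper_width: 0.117
grasp_force: 84.2
```

```bash
python3 nudge.py '[[[0,0,-0.002,0,0],[0,0,-0.002,0,0],[0,0,0,0,0],[0,0,0,0,0.3],[0,0,0,0,0.3],[0,0,0,0,0.3],[0,0,0,0,0.3],[0,0,-0.02,0,0.3],[0,0,-0.03,0,0.3],[0,0,-0.02,0,0.1],[0,0,0,0,0],[0,0,0,0,0],[0,0,0,0,0],[0,0,0,0,0]]]';python3 -c "
from h import *
go(.5421,-.0369,.166)
im=bot.read_camera('side')
cv2.imwrite('pics/side11.png',im)
cv2.imwrite('pics/o11.png',cv2.resize(im[185:225,225:285],(780,520),interpolation=cv2.INTER_CUBIC))"
```

```text
t: 71.0
eef_pos: [0.5406, -0.0373, 0.2231]
tool_rot: [-0.001, 0.353, 0.936, -0.0]
contact_force: [-0.3, 0.6, -0.0]
gripper_width: -0.002
grasp_force: 0.0
t 71.0 eef [ 0.5406 -0.0373  0.2231] yaw 0.849 q7 0.74 F [-0.3  0.6 -0. ] w -0.002
TURN 0.000  MOVE [-0.001   0.0013  0.0571]
```

View pics/o11.png

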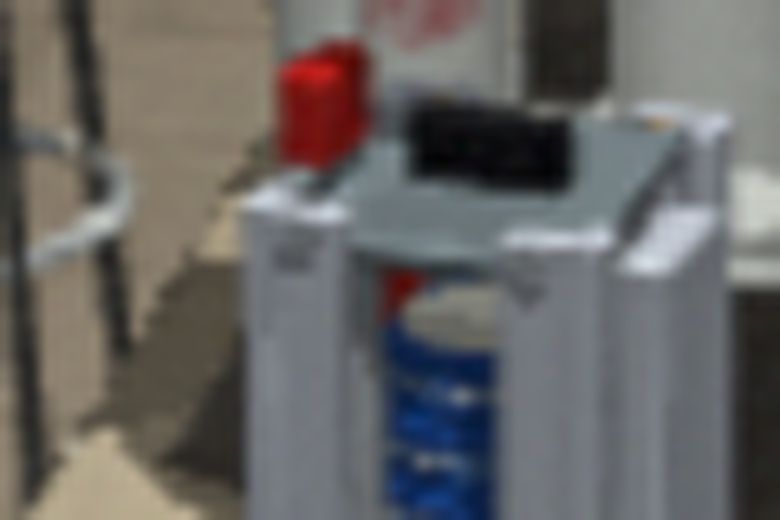

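The side view shows the cover down between the towers with its bar at crop (490,145), and the lid below the tower tops. I'll press on the bar top to confirm the height, first at the centre and then near each end.

```bash
python3 nudge.py '[[[-0.001,0.0012,0.02,0,0],[0,0,0.02,0,0],[0,0,0.01,0,0],[0,0,0.003,0,0],[0,0,0,0,0],[0,0,0,0,0]]]';python3 nudge.py '[[[0,0,0.002,0,0],[0,0,0.002,0,0],[0,0,0,0,0],[0,0,0,0,0]]]';python3 nudge.py '[[[0,0,0.002,0,0],[0,0,0.001,0,0],[0,0,0,0,0],[0,0,0,0,0]]]'
```

```text
t: 71.65
eef_pos: [0.5435, -0.037, 0.172]
tool_rot: [0.001, 0.353, 0.936, 0.0]
contact_force: [-0.6, -0.3, 0.8]
gripper_width: -0.001
grasp_force: 0.0
t: 72.05
eef_pos: [0.5429, -0.037, 0.1674]
tool_rot: [0.0, 0.353, 0.936, 0.0]
contact_force: [-0.7, 0.2, -0.8]
gripper_width: 0.003
grasp_force: 0.0
t: 72.45
eef_pos: [0.5436, -0.0366, 0.1648]
tool_rot: [0.001, 0.353, 0.936, 0.0]
contact_force: [2.9, 2.7, 4.2]
gripper_width: -0.0
grasp_force: 2.1
```

```bash
python3 nudge.py '[[[0,0,0.002,0,0],[0,0,0,0,0],[0,0,0,0,0]]]';python3 nudge.py '[[[0,0,0.001,0,0],[0,0,0,0,0],[0,0,0,0,0]]]'
```

```text
t: 72.75
eef_pos: [0.5441, -0.0361, 0.164]
tool_rot: [0.001, 0.353, 0.936, 0.001]
contact_force: [-0.3, 3.9, 12.8]
gripper_width: -0.001
grasp_force: 6.6
t: 73.05
eef_pos: [0.5442, -0.0361, 0.1639]
tool_rot: [0.001, 0.353, 0.936, 0.001]
contact_force: [-3.1, 4.3, 20.4]
gripper_width: -0.003
grasp_force: 10.4
```

Stiff at 0.164, the seated height. I'll check both bar ends.

```bash
python3 nudge.py '[[[0,0,-0.004,0,0],[0,0,-0.004,0,0],[0.013,0,0,0,0],[0,0,0,0,0],[0,0,0.004,0,0],[0,0,0.003,0,0],[0,0,0.001,0,0],[0,0,0,0,0],[0,0,0,0,0]]]';python3 nudge.py '[[[0,0,-0.004,0,0],[0,0,-0.004,0,0],[-0.026,0,0,0,0],[0,0,0,0,0],[0,0,0.004,0,0],[0,0,0.003,0,0],[0,0,0.001,0,0],[0,0,0,0,0],[0,0,0,0,0]]]'
```

```text
t: 73.95
eef_pos: [0.5331, -0.0281, 0.1638]
tool_rot: [-0.0, 0.353, 0.936, -0.0]
contact_force: [-10.7, 0.7, 28.5]
gripper_width: -0.001
grasp_force: 13.9
t: 74.85
eef_pos: [0.553, -0.0457, 0.1639]
tool_rot: [0.001, 0.353, 0.936, -0.0]
contact_force: [-7.3, -2.8, 23.5]
gripper_width: -0.001
grasp_force: 11.7
```

Both ends are at 0.164, so the cover is level. I'll retract and take a last look.

```bash
python3 nudge.py '[[[0,0,-0.005,0,0],[0,0,-0.02,0,0],[0,0,-0.04,0,0],[0,0,-0.04,0,0],[0.03,0.03,0,0,0],[0.04,0.04,0,0,0],[0.04,0.04,0,0,0],[0.04,0.04,0,0,0],[0,0,0,0,0],[0,0,0,0,0],[0,0,0,0,0],[0,0,0,0,0],[0,0,0,0,0]]]';python3 -c "
from h import *
go()
im={n:bot.read_camera(n) for n in('top','side')}
a=cv2.resize(im['side'][180:250,220:300],(400,350),interpolation=cv2.INTER_CUBIC)
b=cv2.resize(im['top'][180:250,225:305],(400,350),interpolation=cv2.INTER_CUBIC)
cv2.imwrite('pics/o12.png',np.hstack([a,b]))
print([c[:2] for n in im for c in cassettes(im[n],n)])"
```

```text
t: 76.15
eef_pos: [0.5406, 0.145, 0.2662]
tool_rot: [0.0, 0.354, 0.935, -0.0]
contact_force: [0.4, -1.1, 0.4]
gripper_width: 0.002
grasp_force: 0.0
t 76.2 eef [0.5406 0.145  0.2662] yaw 0.847 q7 0.39 F [ 0.4 -1.1  0.4] w 0.002
TURN 0.000  MOVE [0. 0. 0.]
[([372.8488612836439, 134.49689440993788], array([ 0.85564246, -0.46222666])), ([258.5172798216276, 219.2251950947603], array([0.59010338, 0.13130248]))]
```

View pics/o12.png

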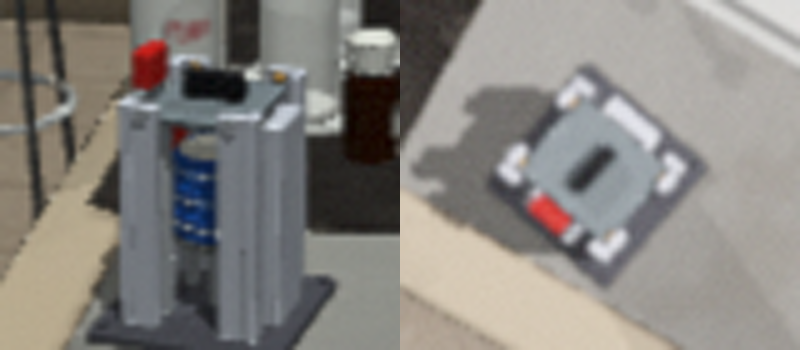

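The cover sits level between the four towers, the blade is home at crop (550,212), the three cassettes are caught, and no other cassettes are on the bench.

```bash
python3 -c "
from station import bot
print(bot.hand_in())"
```

```text
the job is handed in; nothing more can be done
None
```

The job is handed in at about 76 s: all three cassettes present are loaded with the red catch seen shut over the stack (the grey catch was out of view), the lock blade is home in its slot, the cover is pressed level, and I kept clear of the wash bottle, amber bottle and beaker.

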